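# Open the double-latched key cabinet

### The job

Open the key cabinet so that the keys on its brass hooks can be reached: turn the black wing knob clockwise to release it, lift the flap a little until its safety catch holds it, and leave it standing there. Then feel under the raised front edge for the yellow thumb plate of the sprung catch, press it gently in and raise the flap past the catch while you hold it, and swing the flap back until it is fully open and stays so. Do not strain the flap against the catch or force the catch against its stop, and leave the other things on the shelf as they lie.

Things in the scene. Friction and masses are not known exactly. Their poses are not given: they have to be found in the camera images.
- cabinet: Low grey steel key cabinet fixed end-on to the robot on the steel shelf (12 above the table), its front to the robot's right: a tray 180 deep (x) x 300 wide (y) x 80 high, sheet 3. Origin: centre of its underside; +x to its back (hinge side), front face at x = -90, z up. The front wall has a finger notch at mid width, 110 wide, open from 30 above the underside up to the rim.
- flap (a joint): Angle of the white steel flap: 0 shut, grows as its front rises, 1.65 at its fully open stop. Stiff friction hinge: it stays where it is left. Raising it takes up to 11 N at the wing knob, 8 N at the front edge. Once the wing is released it lifts until its striker lip meets the safety catch at about 0.24.
- flap_hinge (a point): Point on the hinge line at mid width, 90 behind the cabinet's origin and 90 above it. Turns with the flap: y is the hinge line (the cabinet's y), z the flap sheet's normal. The sheet is 312 wide; its underside lies 15 and its top 18 above this point.
- flap_edge (a point): Outer bottom edge of the flap's turned-down front (55 deep, 3 thick) at mid width; in the flap's frame 188 in front of the hinge and 40 below it. Behind it a striker lip, 50 wide and 3 thick, points 10 inward. Shut, this edge hangs 50 above the cabinet's underside and hides the catch; at the catch it is 96 above it.
- wing (a joint): Turn of the black wing knob (primary latch), clockwise from above: 0 latched (wing along the cabinet's y), 1.45 its released stop (wing nearly along x). The cam is clear from about 1.3. Turning takes about 0.06 N m; it stays where left. It may start up to 0.15.
- wing_grip (a point): On the wing knob's axis, 16 above the flap sheet and, when shut, 128 in front of the hinge line. The wing is 40 long, 11 thick and stands 4 to 28 above the sheet.
- catch_bracket: Fixed dark steel bracket behind the notch, with the same origin and axes as the cabinet. It carries the safety catch (steel nose and yellow thumb plate in one), which slides inward (+x) 8.5 mm to a hard stop. Spring: 3 N at the start, 0.8 N more per mm, 10 N at the stop. Over 20 N on catch or plate, or over 25 N of the flap's lip on the nose, bends it.
- nose (a point): Tip of the catch's nose when the catch is at rest, at mid thickness: 24 wide, 5 thick, 94 in front of the cabinet's origin, 100 above it. It hangs over the flap's striker lip. Pushed in 5.5 to 6 mm (about 8 N) it clears the lip; the flap must rise past 0.30 before the plate is let go. Then it springs back out: keep fingers from under it.
- plate_mid (a point): Where the middle of the yellow thumb plate's upright front face lies on average, catch at rest: 79 in front of the cabinet's origin, 68 above it. The plate is 30 wide and 36 high (50 to 86 above the underside). It sits on an adjusting screw, so its face is really up to 4.5 mm nearer or farther, not measured: feel for it.
- fob: Red plastic key fob 55 x 28 x 9 with a split ring, in front of the cabinet or behind it. Bystander. Origin: centre of its underside.
- padlock: Chrome padlock lying flat, 42 x 40 x 20 with its shackle 24 longer. Bystander. Origin: centre of its underside.
- tag: Blue acrylic tag disc, 42 across, 6 thick, lying in front of the cabinet. Bystander. Origin: centre of its underside.
- token: Squat grey resin return token, 38 across, 17 high, in front of the cabinet. Bystander. Origin: centre of its underside.
- spare_key: Loose brass key, 60 long, 4 thick. Bystander. Origin: 32 from its bow end, on the underside.
- mug: White mug, 80 across, 92 high, handle at its +y, to the left. Bystander. Origin: centre of its underside.
- stapler: Black stapler 125 x 34 x 46, to the right. Bystander. Origin: centre of its underside.

How it is judged:
By the outcome, as a careful person would: the job done as asked, in the order asked, and still so for the second after the job is handed in, with the robot touching nothing.
It also fails if it takes over 72 s, if anything falls off the work surface, if the arm or the gripper's body presses on something with over 40 N, if the wrist force passes 120 N, or if a joint passes its speed limit or range.

### The arm

A 6-joint arm with a two-finger parallel gripper is mounted at the origin on the work surface. World frame = base frame: x ahead of the robot, y to its left, z up, the work surface at z = 0. Lengths are in m, angles in degrees, forces in N, time in s.
With the tool pointing down it reaches from about 0.3 to 0.75 m from the base axis. Payload 8.5 kg.
Tool frame: the origin (TCP) lies at the very end of the fingers, on their centre line; the grasp point (between the pads) lies 19 mm behind it (env.hold_point_z is the distance from the TCP to the grasp point, in m); z points along the fingers, y is the line along which they close (so a half turn about z gives the same grasp; the last joint's range is limited). The gripper opens to 85 mm and grips with 20 to 120 N. Pads are 22 mm wide; open, the fingers measure 114 mm over their backs; the gripper's body (76 mm by 85 mm) begins 54 mm behind the grasp point. The pads swing forward as they close: fully open they stand 13 mm farther back than shut.
Start: joints at [59.055, 21.807, 74.336, -0, 83.858, -12.336], TCP at [0.176, 0.521, 0.231] pointing down, gripper open.
Joint ranges: [-178.18, 178.18], [-50.72, 133.34], [12.68, 142.11], [-81.47, 261.47], [9.98, 163.14], [-165.26, 165.26]. Speed limits (degrees/s): [136.94, 136.94, 180, 180, 180, 180].

### API

Orientations are given as a 3x3 rotation matrix whose columns are the frame's x, y, z axes.
In Python, from rig import env, optics gives the robot as it stands.
- The arm moves only by the shell command python3 -m jog 'ROWS' [OPENING] [FORCE]. ROWS is JSON, a list of rows, each an object with "linear": the shift along the tool's x, y, z in units of 40 mm (1.0 is 40 mm), a list of three; "roll": the turn about the tool's z in units of 5 degrees (1.0 is 5 degrees). A call has 1 to 12 rows; each row shifts and turns the commanded pose from where the row before left it, along the tool's axes as they then stand; what a row does not reach is not made up. A row lasts 1/12 s, in which the tool goes at most 41.7 mm and 7.16 degrees, less where a joint would pass 70% of its speed; a pose out of reach is approached as far as the arm can. A call is refused whole if a number of a shift passes 1 or a number of a turn 1, either way. A call with a gripper value outside its range is refused whole. OPENING is the opening, from -1 (shut) to 1 (fully open), set as the call begins (- or left out, the last holds). The fingers move at their own pace and stop on an object; FORCE is the grip in N (left out, the last holds). Time passes only in rows, so rows that do not move let the fingers close. It gives the time, the measured TCP pose, the force, the opening and the grip force at its end, in the units of the state.
- env.observe(): the state, without advancing time (a new reading comes with each control period).
- optics.get_image(name): name is "side" or "top"; returns the picture (400x640x3 uint8, red, green, blue); there is no depth.
- optics.calibration(name): a dict with "fov_y" (degrees; the focal length in pixels is half the picture's height over the tangent of half this angle, whatever the lens; pixels are square), "cx", "cy" (the principal point, pixels), "T" (4x4, takes a point from camera to world coordinates). Camera axes: x right, y down, z forward; pixel columns grow to the right and rows downward; lengths in m; the calibration is good to about 2 mm. A picture is of the moment at which its call begins. calibration takes no time and is no camera call.
- env.close_job(): hands the job in; it is judged then, once.
The state is a dict: "time_s": time; "q": joint angles; "qvel": joint speeds; "joint_efforts": joint torques, N m; "position": TCP position; "tool_rot": TCP orientation; "ft_force": force on the tool from outside, world axes, zero at the start; "wrist_torque": the same for the moment, N m; "grip_width": finger opening in m; "gripper_force": force on a finger pad.
Only numpy, scipy, OpenCV 4.12 (cv2) and the standard library are available. Lean on these libraries where they do the work, as an engineer would, in place of code of your own. Each camera call takes 0.05 s, during which the arm holds its last target. There are 200 camera calls.

## Working session

There is one attempt and no reset: what is moved stays moved. The work goes in short steps, Python scripts to look and compute and a shell command to move; the robot and the scene stay as the last step left them, time stands still between calls to the robot, and variables do not carry over. Pictures are saved under pics/ and viewed, at most 10 in all, crops included, and the job is handed in when it is done.

```bash
mkdir -p pics; ls; python3 - <<'E'
from rig import env, optics
import cv2
for n in("top","side"):
    cv2.imwrite(f"pics/{n}0.png",cv2.cvtColor(optics.get_image(n),cv2.COLOR_RGB2BGR)); print(n,optics.calibration(n))
s=env.observe();print(s)
E
```

```text
pics
top {'fov_y': 50.261304140294875, 'cx': 317.2890962501989, 'cy': 204.81149904684918, 'T': array([[-0.00834203, -0.99714015,  0.07511283,  0.50485818],
       [-0.99991795,  0.00758784, -0.01032055,  0.01071757],
       [ 0.00972109, -0.07519276, -0.99712163,  1.29852634],
       [ 0.        ,  0.        ,  0.        ,  1.        ]])}
side {'fov_y': 57.89713596366858, 'cx': 314.15608628332757, 'cy': 195.11536378749187, 'T': array([[ 0.95366484, -0.22832372,  0.19593789,  0.37562552],
       [-0.30029517, -0.6820552 ,  0.66680095, -0.68261195],
       [-0.01860602, -0.69474383, -0.71901657,  0.84064858],
       [ 0.        ,  0.        ,  0.        ,  1.        ]])}
{'time_s': 0.1, 'q': array([ 5.90539064e+01,  2.18367233e+01,  7.43782643e+01,  1.74058597e-04,
        8.38587782e+01, -1.23354118e+01]), 'qvel': array([ 0.05357532,  0.02166318, -0.11280256, -0.09221531, -0.01330738,
       -0.19073668]), 'joint_efforts': array([ 3.59964935e-03, -4.49216795e+01, -2.31654632e+01, -1.71327260e-04,
        3.69535017e-03,  2.40814336e-05]), 'position': array([0.17538669, 0.52101339, 0.23078997]), 'tool_rot': array([[-9.47708733e-01,  3.19135890e-01, -6.64641039e-04],
       [ 3.19136461e-01,  9.47708132e-01, -1.10263576e-03],
       [ 2.77995072e-04, -1.25708873e-03, -9.99999171e-01]]), 'ft_force': array([-0.05428702, -0.2207899 , -0.18950927]), 'wrist_torque': array([-0.03687237,  0.00413087,  0.01129365]), 'gripper_force': 0.0, 'grip_width': 0.08581238401906148}
```

View pics/top0.png

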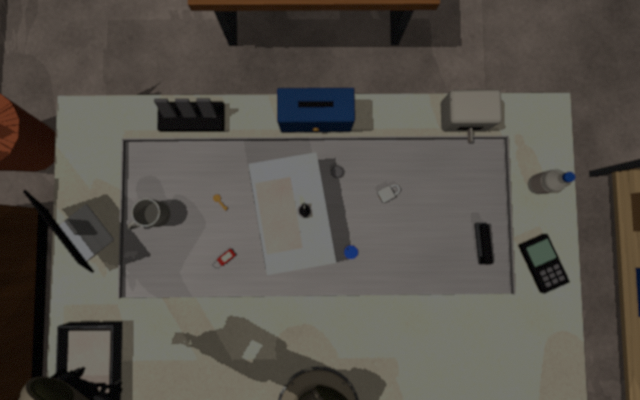

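View pics/side0.png

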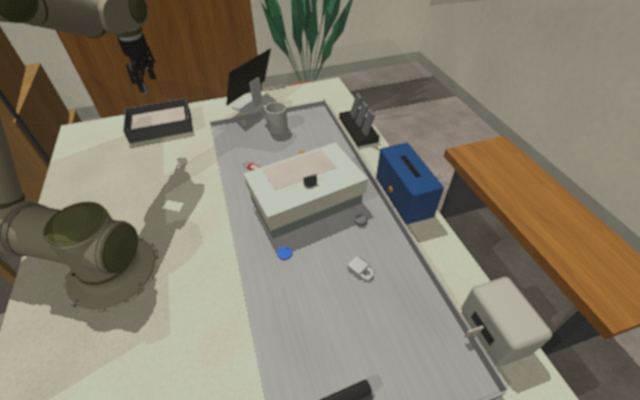

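The top view has the flap corners near (250,163), (317,154), (335,262) and (266,273), with the knob at (305,211). The front faces right (world −y). The token (337,171) and tag (351,252) lie close in front of it, and the padlock is at (388,193). The side view agrees, with the knob at (310,181). Next I'll measure the pose and check the jog usage text.

```bash
cat > h.py <<'E'
import numpy as np, cv2
from rig import env, optics
def ray(n,uv):
    c=optics.calibration(n); f=200/np.tan(np.radians(c['fov_y']/2))
    d=np.array([(uv[0]-c['cx'])/f,(uv[1]-c['cy'])/f,1]); return c['T'][:3,3],c['T'][:3,:3]@d
def onz(n,uv,z):
    o,d=ray(n,uv); return o+d*(z-o[2])/d[2]
def proj(n,p):
    c=optics.calibration(n); f=200/np.tan(np.radians(c['fov_y']/2))
    q=c['T'][:3,:3].T@(np.asarray(p)-c['T'][:3,3]); return np.array([f*q[0]/q[2]+c['cx'],f*q[1]/q[2]+c['cy']])
def tri(a,b):
    (o1,d1),(o2,d2)=ray('top',a),ray('side',b)
    s=np.linalg.lstsq(np.c_[d1,-d2],o2-o1,rcond=None)[0]; return (o1+s[0]*d1+o2+s[1]*d2)/2
E
python3 -m jog --help; python3 - <<'E'
from h import *
im=cv2.imread('pics/top0.png'); hsv=cv2.cvtColor(im,cv2.COLOR_BGR2HSV)
roi=im[140:290,230:360]
print(im[170,300],im[240,320],im[215,270],im[250,345],im[180,240])
g=im.min(2); 
cv2.imwrite('pics/crop_t.png',cv2.resize(im[140:290,195:400],None,fx=3.8,fy=3.8,interpolation=cv2.INTER_CUBIC))
c=[(250,163),(317,154),(335,262),(266,273)]
P=[onz('top',p,.120) for p in c]
for p in P: print(p.round(4))
for i in range(4): print(np.linalg.norm(P[i]-P[(i+1)%4]).round(4))
print('knob',onz('top',(305,211),.148), tri((305,211),(310,181)))
E
```

```text
[118 118 116] [116 117 116] [100 110 115] [102  48  29] [ 97 100 105]
[0.712  0.1852 0.12  ]
[ 0.7362 -0.0019  0.12  ]
[ 0.4358 -0.0488  0.12  ]
[0.4076 0.1404 0.12  ]
0.1886
0.304
0.1913
0.3076
knob [0.57500799 0.03216173 0.148     ] [0.57536759 0.03263973 0.13061823]invalid input: not JSON, or not a number
```

View pics/crop_t.png

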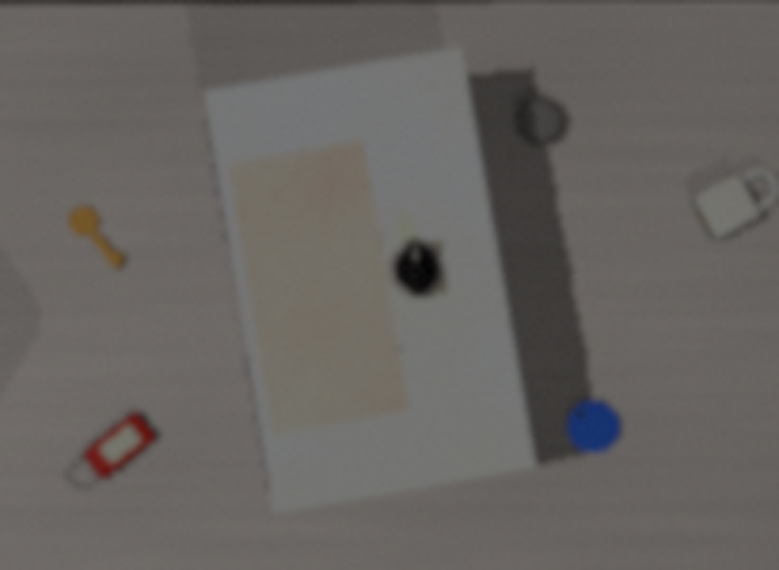

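The crop confirms the flap is unobstructed. Its corners in the full image are about (249,164), (316.6,152.6), (336,262) and (267,275), with the knob at about (305,210). I'll fit the pose and work out the move to the wing.

```bash
cat >> h.py <<'E'
import json,os
if os.path.exists('cab.json'):
    C=json.load(open('cab.json')); A=np.array(C['x']);B=np.array(C['y']);O=np.array(C['o'])
    def cab(x,y,z): return O+np.r_[A*x+B*y,z]/1 
    def tocab(p): d=np.asarray(p)-O; return np.array([d[:2]@A,d[:2]@B,d[2]])
E
python3 - <<'E'
from h import *
im=cv2.imread('pics/top0.png').astype(int)
# flap mask: brighter / warmer than shelf
b,g,r=im[...,0],im[...,1],im[...,2]
m=np.zeros(b.shape,np.uint8); sub=(slice(140,290),slice(240,345))
m[sub]=((g[sub]>107)).astype(np.uint8)*255
m=cv2.morphologyEx(m,cv2.MORPH_CLOSE,np.ones((9,9)));m=cv2.morphologyEx(m,cv2.MORPH_OPEN,np.ones((7,7)))
cs=cv2.findContours(m,0,2)[0]; c=max(cs,key=cv2.contourArea)
w=np.array([onz('top',p[0],.120)[:2] for p in c],np.float32)
R=cv2.minAreaRect(w);print('rect',R,cv2.contourArea(w))
M=cv2.moments(c);cen=onz('top',(M['m10']/M['m00'],M['m01']/M['m00']),.12)
box=cv2.boxPoints(R);print(box)
P=np.array([onz('top',p,.12)[:2] for p in [(249,164),(316.6,152.6),(336,262.1),(266.8,275)]])
print(P, 'knob dark:')
k=(im.sum(2)<90);k[:190]=0;k[230:]=0;k[:,:290]=0;k[:,320:]=0
v,u=np.nonzero(k);print(len(u),u.mean(),v.mean(),onz('top',(u.mean(),v.mean()),.138),cen)
print('wing PCA',np.linalg.eigh(np.cov(u,v)))
s=cv2.imread('pics/side0.png');k=s.sum(2)<110;k[:165]=0;k[200:]=0;k[:,:295]=0;k[:,325:]=0
v2,u2=np.nonzero(k);print(len(u2),u2.mean(),v2.mean(),u2.min(),u2.max(),v2.min(),v2.max(),tri((u.mean(),v.mean()),(u2.mean(),v2.mean())))
E
```

```text
rect ((0.5713690519332886, 0.07151107490062714), (0.31304821372032166, 0.1920759379863739), 9.207132339477539) 0.05768278143961215
[[ 0.40149504  0.14126724]
 [ 0.43222803 -0.04833407]
 [ 0.74124306  0.00175491]
 [ 0.7105101   0.19135621]]
[[ 0.7091826   0.1879546 ]
 [ 0.74014454 -0.00077467]
 [ 0.43551911 -0.05153629]
 [ 0.40218138  0.1382169 ]] knob dark:
74 304.68918918918916 210.9189189189189 [0.57584569 0.03319381 0.138     ] [0.56947087 0.07076605 0.12      ]
wing PCA EighResult(eigenvalues=array([6.06024727, 6.83516184]), eigenvectors=array([[-0.14042331, -0.99009156],
       [-0.99009156,  0.14042331]]))<stdin>:19: RuntimeWarning: Mean of empty slice.
  ret = ret.dtype.type(ret / rcount)
Traceback (most recent call last):
ValueError: zero-size array to reduction operation minimum which has no identity
```

```bash
python3 -c "
import json,numpy as np
t=np.radians(9.25);json.dump(dict(x=[-np.sin(t),np.cos(t)],y=[-np.cos(t),-np.sin(t)],o=[.5702,.0730,.012]),open('cab.json','w'))"
sed -i 's/r_\[A\*x+B\*y,z\]\/1/r_[A*x+B*y,z]/' h.py
python3 -m jog '[{"linear":[0,0,0],"roll":-1},{"linear":[0,0,0],"roll":-1},{"linear":[0,0,0],"roll":-1},{"linear":[0,0,0],"roll":-1},{"linear":[0,0,0],"roll":-0.7}]' 1
python3 -m jog '[{"linear":[-0.5,-0.72,0],"roll":0},{"linear":[-0.5,-0.72,0],"roll":0},{"linear":[-0.5,-0.72,0],"roll":0},{"linear":[-0.5,-0.72,0],"roll":0},{"linear":[-0.5,-0.72,0],"roll":0},{"linear":[-0.5,-0.72,0],"roll":0},{"linear":[-0.5,-0.72,0],"roll":0},{"linear":[-0.5,-0.72,0],"roll":0},{"linear":[-0.5,-0.72,0],"roll":0}]'
python3 -m jog '[{"linear":[-0.5,-0.72,0],"roll":0},{"linear":[-0.5,-0.72,0],"roll":0},{"linear":[-0.5,-0.72,0],"roll":0},{"linear":[-0.5,-0.72,0],"roll":0},{"linear":[-0.5,-0.72,0],"roll":0},{"linear":[-0.5,-0.72,0],"roll":0},{"linear":[-0.5,-0.72,0],"roll":0},{"linear":[-0.5,-0.72,0],"roll":0},{"linear":[-0.5,-0.72,0],"roll":0},{"linear":[0,0,0],"roll":0}]'
```

```text
time_s: 0.52
position: [0.1754, 0.5211, 0.231]
tool_rot: [[-0.996, -0.09, -0.0], [-0.09, 0.996, -0.001], [0.001, -0.001, -1.0]]
ft_force: [-0.1, -0.1, 0.8]
grip_width: 0.0855
gripper_force: 0.0
time_s: 1.27
position: [0.3776, 0.2768, 0.2312]
tool_rot: [[-0.996, -0.085, -0.0], [-0.085, 0.996, -0.0], [0.0, -0.0, -1.0]]
ft_force: [1.7, 0.4, 0.4]
grip_width: 0.0856
gripper_force: 0.0
time_s: 2.1
position: [0.5812, 0.0308, 0.23]
tool_rot: [[-0.997, -0.081, -0.0], [-0.081, 0.997, -0.001], [0.0, -0.001, -1.0]]
ft_force: [0.2, -0.3, -0.8]
grip_width: 0.0854
gripper_force: 0.0
```

```bash

python3 -m jog '[{"linear":[0.12,0.1,0.8],"roll":0},{"linear":[0,0,0.8],"roll":0},{"linear":[0,0,0.6],"roll":0},{"linear":[0,0,0.4],"roll":0},{"linear":[0,0,0],"roll":0}]'
python3 -m jog '[{"linear":[0,0,0],"roll":0},{"linear":[0,0,0],"roll":0},{"linear":[0,0,0],"roll":0},{"linear":[0,0,0],"roll":0},{"linear":[0,0,0],"roll":0},{"linear":[0,0,0],"roll":0},{"linear":[0,0,0],"roll":0},{"linear":[0,0,0],"roll":0}]' -1 25
```

```text
time_s: 2.52
position: [0.5713, 0.0394, 0.1237]
tool_rot: [[-0.996, -0.085, -0.007], [-0.085, 0.996, 0.001], [0.007, 0.002, -1.0]]
ft_force: [-0.4, -0.8, 0.5]
grip_width: 0.0855
gripper_force: 0.0
time_s: 3.18
position: [0.574, 0.0339, 0.1285]
tool_rot: [[-0.996, -0.084, 0.002], [-0.084, 0.996, -0.01], [-0.001, -0.01, -1.0]]
ft_force: [-2.8, -24.8, 4.4]
grip_width: 0.0106
gripper_force: 30.8
```

```bash

python3 -m jog '[{"linear":[0,-0.05,0],"roll":0},{"linear":[0,0,0],"roll":0},{"linear":[0,0,0],"roll":0}]'
```

```text
time_s: 3.43
position: [0.574, 0.0338, 0.1285]
tool_rot: [[-0.996, -0.084, 0.002], [-0.084, 0.996, -0.006], [-0.001, -0.006, -1.0]]
ft_force: [-2.1, -16.3, 4.9]
grip_width: 0.0106
gripper_force: 31.0
```

```bash

python3 -m jog '[{"linear":[0,-0.095,0],"roll":0},{"linear":[0,0,0],"roll":0},{"linear":[0,0,0],"roll":1},{"linear":[0,0,0],"roll":1},{"linear":[0,0,0],"roll":1},{"linear":[0,0,0],"roll":0}]'
```

```text
time_s: 3.93
position: [0.574, 0.0343, 0.1285]
tool_rot: [[-0.984, 0.18, 0.002], [0.18, 0.984, 0.002], [-0.001, 0.002, -1.0]]
ft_force: [-0.6, 5.8, 5.7]
grip_width: 0.0103
gripper_force: 31.3
```

```bash

python3 -m jog '[{"linear":[0,0,0],"roll":1},{"linear":[0,0,0],"roll":1},{"linear":[0,0,0],"roll":1},{"linear":[0,0,0],"roll":1},{"linear":[0,0,0],"roll":1},{"linear":[0,0,0],"roll":1},{"linear":[0,0,0],"roll":1},{"linear":[0,0,0],"roll":1},{"linear":[0,0,0],"roll":1},{"linear":[0,0,0],"roll":1},{"linear":[0,0,0],"roll":1},{"linear":[0,0,0],"roll":1}]'
python3 -m jog '[{"linear":[0,0,0],"roll":0.4},{"linear":[0,0,0],"roll":0},{"linear":[0,0,0],"roll":0}]'
python3 -c "
from h import *
s=env.observe();print(s['wrist_torque'],s['q'])"
```

```text
time_s: 4.93
position: [0.5761, 0.0367, 0.1286]
tool_rot: [[-0.337, 0.941, 0.008], [0.941, 0.337, 0.006], [0.003, 0.009, -1.0]]
ft_force: [11.9, 19.2, 0.1]
grip_width: 0.0101
gripper_force: 30.6
time_s: 5.18
position: [0.5762, 0.0367, 0.1286]
tool_rot: [[-0.308, 0.951, 0.008], [0.951, 0.308, 0.006], [0.004, 0.009, -1.0]]
ft_force: [10.4, 19.4, -0.1]
grip_width: 0.0101
gripper_force: 30.6
[ 3.0762891  -1.79600648  0.05919049] [ -8.28973674  29.5414579   79.40457133   0.44451954  70.66507031
 -26.36334877]
```

```bash

python3 -m jog '[{"linear":[0.088,0.094,0],"roll":0},{"linear":[0,0,0],"roll":0},{"linear":[0,0,0],"roll":0}]' -1 50
python3 -m jog '[{"linear":[0.03,0.005,-0.1],"roll":0},{"linear":[0.03,0.005,-0.1],"roll":0},{"linear":[0.04,0.006,-0.115],"roll":0},{"linear":[0,0,0],"roll":0}]'
```

```text
time_s: 5.43
position: [0.5765, 0.0371, 0.1286]
tool_rot: [[-0.307, 0.952, 0.001], [0.952, 0.307, -0.002], [-0.002, 0.001, -1.0]]
ft_force: [-2.9, -3.0, 6.5]
grip_width: 0.0099
gripper_force: 55.0
time_s: 5.77
position: [0.5755, 0.0412, 0.1393]
tool_rot: [[-0.307, 0.952, -0.001], [0.952, 0.307, -0.001], [-0.001, -0.002, -1.0]]
ft_force: [1.4, -1.8, -5.3]
grip_width: 0.0098
gripper_force: 52.6
```

```bash

python3 -m jog '[{"linear":[0.045,0.007,-0.1],"roll":0},{"linear":[0.045,0.007,-0.1],"roll":0},{"linear":[0.04,0.006,-0.1],"roll":0},{"linear":[0,0,0],"roll":0}]'
python3 -m jog '[{"linear":[0.02,0.003,-0.05],"roll":0},{"linear":[0.02,0.003,-0.05],"roll":0},{"linear":[0,0,0],"roll":0}]'
```

```text
time_s: 6.1
position: [0.5743, 0.0471, 0.1513]
tool_rot: [[-0.307, 0.952, -0.002], [0.952, 0.307, 0.0], [0.001, -0.002, -1.0]]
ft_force: [1.6, -0.4, -9.1]
grip_width: 0.0099
gripper_force: 51.1
time_s: 6.35
position: [0.5739, 0.0492, 0.1554]
tool_rot: [[-0.308, 0.952, -0.002], [0.952, 0.308, 0.001], [0.002, -0.002, -1.0]]
ft_force: [2.4, 2.2, -15.0]
grip_width: 0.0102
gripper_force: 50.1
```

```bash

python3 -m jog '[{"linear":[0.01,0,-0.025],"roll":0},{"linear":[0,0,0],"roll":0},{"linear":[0,0,0],"roll":0}]'
python3 -m jog '[{"linear":[0.01,0,-0.025],"roll":0},{"linear":[0,0,0],"roll":0},{"linear":[0,0,0],"roll":0}]'
```

```text
time_s: 6.6
position: [0.5738, 0.0496, 0.1564]
tool_rot: [[-0.307, 0.952, -0.002], [0.952, 0.307, 0.001], [0.002, -0.001, -1.0]]
ft_force: [0.6, 4.4, -17.9]
grip_width: 0.0097
gripper_force: 49.5
time_s: 6.85
position: [0.5737, 0.0501, 0.1574]
tool_rot: [[-0.308, 0.952, -0.002], [0.952, 0.308, 0.001], [0.002, -0.001, -1.0]]
ft_force: [1.6, 5.6, -18.2]
grip_width: 0.0095
gripper_force: 49.5
```

```bash

python3 -m jog '[{"linear":[0.01,0,-0.025],"roll":0},{"linear":[0,0,0],"roll":0},{"linear":[0,0,0],"roll":0}]'
```

```text
time_s: 7.1
position: [0.5736, 0.0506, 0.1584]
tool_rot: [[-0.308, 0.952, -0.002], [0.952, 0.308, 0.002], [0.002, -0.001, -1.0]]
ft_force: [1.6, 5.9, -18.3]
grip_width: 0.0096
gripper_force: 49.4
```

```bash
python3 - <<'E'
from h import *
im=cv2.cvtColor(optics.get_image('side'),cv2.COLOR_RGB2BGR);cv2.imwrite('pics/side1.png',im)
cv2.imwrite('pics/side1c.png',cv2.resize(im[110:260,220:400],None,fx=4,fy=4,interpolation=cv2.INTER_CUBIC))
# expected pixels of flap front-bottom corners/top corners for angles
for th in (0,.2,.24,.26):
    for (px,pz) in ((-.188,-.040),(-.188,.018)):
        x=px*np.cos(th)+pz*np.sin(th);z=-px*np.sin(th)+pz*np.cos(th)
        print(th,pz,[((proj('side',cab(.09+x,y,.09+z))-[220,110])*4).round(0) for y in(-.156,.156)])
E
```

```text
0 -0.04 [array([585., 329.]), array([199., 480.])]
0 0.018 [array([592., 273.]), array([189., 425.])]
0.2 -0.04 [array([592., 296.]), array([195., 448.])]
0.2 0.018 [array([591., 228.]), array([179., 380.])]
0.24 -0.04 [array([593., 288.]), array([194., 441.])]
0.24 0.018 [array([590., 219.]), array([176., 370.])]
0.26 -0.04 [array([594., 284.]), array([193., 437.])]
0.26 0.018 [array([589., 214.]), array([175., 365.])]
```

View pics/side1c.png

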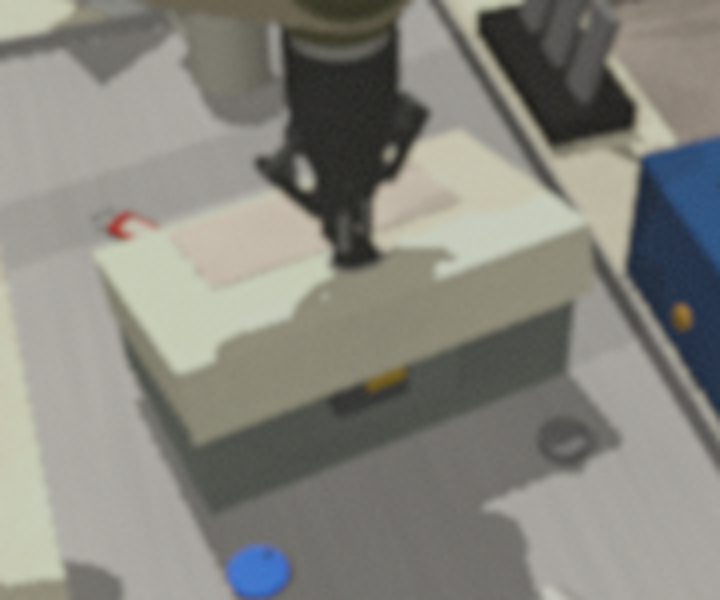

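The flap's front corners sit at (178,375)/(588,220) on top and (195,443)/(593,290) on the bottom. That matches about 0.24, so it's at the catch, and the yellow plate shows at (385,380). I'll ease off, release the wing and go up.

```bash

python3 -m jog '[{"linear":[0,0,0.04],"roll":0},{"linear":[0,0,0],"roll":0}]'
python3 -m jog '[{"linear":[0,0,0],"roll":0},{"linear":[0,0,0],"roll":0},{"linear":[0,0,0],"roll":0},{"linear":[0,0,0],"roll":0},{"linear":[0,0,-0.3],"roll":0},{"linear":[0,0,-0.8],"roll":0},{"linear":[0,0,-0.8],"roll":0},{"linear":[0,0,-0.8],"roll":0},{"linear":[0,0,0],"roll":0}]' 0
python3 -c "
from h import *
s=env.observe();print(s['q'])"
```

```text
time_s: 7.32
position: [0.5737, 0.0504, 0.1578]
tool_rot: [[-0.308, 0.952, -0.001], [0.952, 0.308, 0.001], [0.001, -0.0, -1.0]]
ft_force: [-0.6, 4.9, -11.8]
grip_width: 0.0097
gripper_force: 50.4
time_s: 8.07
position: [0.5761, 0.0493, 0.2726]
tool_rot: [[-0.307, 0.952, 0.013], [0.952, 0.307, -0.002], [-0.006, 0.012, -1.0]]
ft_force: [0.3, 0.6, 0.0]
grip_width: 0.0428
gripper_force: 0.0
[-6.82777614e+00  2.29734371e+01  6.56447810e+01 -9.02047574e-03
  9.06419786e+01 -2.47115101e+01]
```

Now I need the tool tilted toward the cabinet's back, and rows only offer shift and roll. A pose out of reach is "approached as far as the arm can", so I'll check high on the free left side whether stretching the arm tilts the tool.

```bash

R='x'
python3 -m jog '[{"linear":[0.4,-0.27,-0.4],"roll":0},{"linear":[0.8,-0.54,-0.2],"roll":0},{"linear":[0.8,-0.54,-0.2],"roll":0},{"linear":[0.8,-0.54,-0.2],"roll":0},{"linear":[0.8,-0.54,-0.2],"roll":0},{"linear":[0.8,-0.54,-0.2],"roll":0},{"linear":[0.8,-0.54,-0.2],"roll":0},{"linear":[0.8,-0.54,-0.2],"roll":0},{"linear":[0.8,-0.54,-0.2],"roll":0},{"linear":[0.8,-0.54,-0.2],"roll":0},{"linear":[0.8,-0.54,-0.2],"roll":0},{"linear":[0.8,-0.54,-0.2],"roll":0}]' -1
python3 -m jog '[{"linear":[0.8,-0.54,0],"roll":0},{"linear":[0.8,-0.54,0],"roll":0},{"linear":[0.8,-0.54,0],"roll":0},{"linear":[0.8,-0.54,0],"roll":0},{"linear":[0.8,-0.54,0],"roll":0},{"linear":[0.8,-0.54,0],"roll":0},{"linear":[0.8,-0.54,0],"roll":0},{"linear":[0.8,-0.54,0],"roll":0},{"linear":[0.8,-0.54,0],"roll":0},{"linear":[0.8,-0.54,0],"roll":0},{"linear":[0.8,-0.54,0],"roll":0},{"linear":[0.8,-0.54,0],"roll":0}]'
python3 -c "
from h import *
s=env.observe();print(s['q'])"
```

```text
time_s: 9.07
position: [0.2231, 0.3241, 0.3704]
tool_rot: [[-0.307, 0.952, 0.002], [0.952, 0.307, 0.001], [0.001, 0.002, -1.0]]
ft_force: [1.7, 0.9, -0.1]
grip_width: -0.0002
gripper_force: 0.0
time_s: 10.07
position: [-0.1416, 0.6102, 0.3699]
tool_rot: [[-0.307, 0.952, 0.0], [0.952, 0.307, 0.002], [0.002, 0.001, -1.0]]
ft_force: [0.9, 0.5, 0.6]
grip_width: 0.0002
gripper_force: 0.0
[ 9.22583575e+01  2.77269547e+01  4.24841631e+01 -9.54180696e-03
  1.09695109e+02  7.43655042e+01]
```

```bash

python3 -m jog '[{"linear":[0.95,0.1,0],"roll":0},{"linear":[0.95,0.1,0],"roll":0},{"linear":[0.95,0.1,0],"roll":0},{"linear":[0.95,0.1,0],"roll":0},{"linear":[0.95,0.1,0],"roll":0},{"linear":[0.95,0.1,0],"roll":0},{"linear":[0.95,0.1,0],"roll":0},{"linear":[0.95,0.1,0],"roll":0}]' -1
python3 -c "
from h import *
s=env.observe();print(s['q'])"
```

```text
time_s: 10.73
position: [-0.1736, 0.7793, 0.2967]
tool_rot: [[-0.306, 0.952, -0.02], [0.948, 0.307, 0.09], [0.092, 0.009, -0.996]]
ft_force: [0.5, -0.1, 0.2]
grip_width: -0.0002
gripper_force: 0.0
[ 93.83479987  49.36157027  12.72056087   0.86491443 112.69230118
  76.33171051]
```

It does tilt, so I'll push on outward.

```bash

python3 -m jog '[{"linear":[0.95,0.1,0],"roll":0},{"linear":[0.95,0.1,0],"roll":0},{"linear":[0.95,0.1,0],"roll":0},{"linear":[0.95,0.1,0],"roll":0}]' -1
python3 -m jog '[{"linear":[0.8,0.1,-0.5],"roll":0},{"linear":[0.8,0.1,-0.5],"roll":0},{"linear":[0.8,0.1,-0.5],"roll":0},{"linear":[0.8,0.1,-0.5],"roll":0}]' -1
python3 -c "
from h import *
s=env.observe();print(s['q'])"
```

```text
time_s: 11.07
position: [-0.1808, 0.8196, 0.2589]
tool_rot: [[-0.304, 0.952, -0.037], [0.938, 0.306, 0.166], [0.169, 0.016, -0.985]]
ft_force: [0.3, -0.8, 0.2]
grip_width: 0.0004
gripper_force: 0.0
time_s: 11.4
position: [-0.1771, 0.8186, 0.3084]
tool_rot: [[-0.3, 0.952, -0.054], [0.92, 0.304, 0.247], [0.252, 0.024, -0.967]]
ft_force: [0.4, -0.0, -0.1]
grip_width: -0.0002
gripper_force: 0.0
[ 93.44470067  49.05334439  12.67902322   2.31931883 103.77026968
  76.3985255 ]
```

```bash

python3 -m jog '[{"linear":[0.95,0.15,-0.1],"roll":0},{"linear":[0.95,0.15,-0.1],"roll":0},{"linear":[0.95,0.15,-0.1],"roll":0},{"linear":[0.95,0.15,-0.1],"roll":0},{"linear":[0.95,0.15,-0.1],"roll":0},{"linear":[0.95,0.15,-0.1],"roll":0},{"linear":[0.95,0.15,-0.1],"roll":0},{"linear":[0.95,0.15,-0.1],"roll":0},{"linear":[0.95,0.15,-0.1],"roll":0},{"linear":[0.95,0.15,-0.1],"roll":0},{"linear":[0.95,0.15,-0.1],"roll":0},{"linear":[0.95,0.15,-0.1],"roll":0}]' -1
python3 -c "
from h import *
s=env.observe();print(s['q'])"
```

```text
time_s: 12.4
position: [-0.1698, 0.8853, 0.3301]
tool_rot: [[-0.28, 0.955, -0.102], [0.825, 0.293, 0.483], [0.491, 0.051, -0.869]]
ft_force: [-0.4, -0.2, -1.1]
grip_width: 0.0001
gripper_force: 0.0
[91.95386251 49.29575057 12.73217729  4.90724914 88.74923906 75.28365976]
```

```bash

python3 -m jog '[{"linear":[0.95,0.25,0],"roll":0},{"linear":[0.95,0.25,0],"roll":0},{"linear":[0.95,0.25,0],"roll":0},{"linear":[0.95,0.25,0],"roll":0},{"linear":[0.95,0.25,0],"roll":0},{"linear":[0.95,0.25,0],"roll":0},{"linear":[0.95,0.25,0],"roll":0},{"linear":[0.95,0.25,0],"roll":0},{"linear":[0.95,0.25,0],"roll":0},{"linear":[0.95,0.25,0],"roll":0},{"linear":[0.95,0.25,0],"roll":0},{"linear":[0.95,0.25,0],"roll":0}]' -1
python3 -c "
from h import *
s=env.observe();print(s['q'])"
```

```text
time_s: 13.4
position: [-0.1248, 0.9241, 0.4098]
tool_rot: [[-0.249, 0.96, -0.132], [0.671, 0.269, 0.691], [0.699, 0.083, -0.711]]
ft_force: [-0.6, 0.7, -0.3]
grip_width: -0.0003
gripper_force: 0.0
[87.93810341 46.3425702  12.73373982  9.26657592 77.1140156  71.89299832]
```

The tool now tilts 45°. A slightly steeper finger would clear the nose better, so I'll check whether pushing down and out reduces the tilt a bit.

```bash

python3 -m jog '[{"linear":[-0.5,0,0.85],"roll":0},{"linear":[-0.5,0,0.85],"roll":0},{"linear":[-0.5,0,0.85],"roll":0},{"linear":[-0.5,0,0.85],"roll":0}]' -1
python3 -c "
from h import *
s=env.observe();print(s['q'])"
```

```text
time_s: 13.73
position: [-0.1229, 0.9641, 0.2555]
tool_rot: [[-0.249, 0.96, -0.132], [0.672, 0.269, 0.69], [0.698, 0.083, -0.711]]
ft_force: [0.2, 0.7, -0.4]
grip_width: 0.0001
gripper_force: 0.0
[87.91195682 51.10779669 27.02859697 10.62303225 58.37456563 68.34039576]
```

```bash
cat >> h.py <<'E'
def legs(*W):
    s=env.observe(); p=s['position']; R=s['tool_rot']
    for w in W:
        d=R.T@(np.array(w)-p)/.04; n=int(np.ceil(np.linalg.norm(d)/.97)); print(n,'x',(d/n).round(3)); p=np.array(w)
E
python3 -c "
from h import *
legs((.25,.45,.45),(.45,-.1,.45),(.4,-.5,.42))"
```

```text
18 x [-0.42   0.327 -0.753]
16 x [-0.655  0.069 -0.635]
11 x [-0.63  -0.359 -0.564]
```

```bash

python3 -m jog '[{"linear":[-0.42,0.33,-0.75],"roll":0},{"linear":[-0.42,0.33,-0.75],"roll":0},{"linear":[-0.42,0.33,-0.75],"roll":0},{"linear":[-0.42,0.33,-0.75],"roll":0},{"linear":[-0.42,0.33,-0.75],"roll":0},{"linear":[-0.42,0.33,-0.75],"roll":0},{"linear":[-0.42,0.33,-0.75],"roll":0},{"linear":[-0.42,0.33,-0.75],"roll":0},{"linear":[-0.42,0.33,-0.75],"roll":0},{"linear":[-0.42,0.33,-0.75],"roll":0},{"linear":[-0.42,0.33,-0.75],"roll":0},{"linear":[-0.42,0.33,-0.75],"roll":0}]'
python3 -m jog '[{"linear":[-0.42,0.33,-0.75],"roll":0},{"linear":[-0.42,0.33,-0.75],"roll":0},{"linear":[-0.42,0.33,-0.75],"roll":0},{"linear":[-0.42,0.33,-0.75],"roll":0},{"linear":[-0.42,0.33,-0.75],"roll":0},{"linear":[-0.42,0.33,-0.75],"roll":0},{"linear":[0,0,0],"roll":0}]'
python3 -c "
from h import *
print(env.observe()['q'])
legs((.45,-.1,.45),(.4,-.5,.42))"
```

```text
time_s: 14.73
position: [0.1272, 0.6213, 0.3866]
tool_rot: [[-0.25, 0.959, -0.131], [0.671, 0.269, 0.691], [0.698, 0.084, -0.711]]
ft_force: [0.3, -0.3, 0.2]
grip_width: 0.0001
gripper_force: 0.0
time_s: 15.32
position: [0.2554, 0.4492, 0.452]
tool_rot: [[-0.248, 0.961, -0.124], [0.673, 0.262, 0.692], [0.697, 0.088, -0.712]]
ft_force: [-0.9, 0.4, 0.5]
grip_width: 0.0001
gripper_force: 0.0
[26.04165298  1.37541215 77.24599483 42.57025915 87.2269168  12.07153044]
16 x [-0.655  0.067 -0.629]
11 x [-0.631 -0.354 -0.566]
```

```bash

python3 -m jog '[{"linear":[-0.65,0.07,-0.63],"roll":0},{"linear":[-0.65,0.07,-0.63],"roll":0},{"linear":[-0.65,0.07,-0.63],"roll":0},{"linear":[-0.65,0.07,-0.63],"roll":0},{"linear":[-0.65,0.07,-0.63],"roll":0},{"linear":[-0.65,0.07,-0.63],"roll":0},{"linear":[-0.65,0.07,-0.63],"roll":0},{"linear":[-0.65,0.07,-0.63],"roll":0},{"linear":[-0.65,0.07,-0.63],"roll":0},{"linear":[-0.65,0.07,-0.63],"roll":0},{"linear":[-0.65,0.07,-0.63],"roll":0},{"linear":[-0.65,0.07,-0.63],"roll":0}]'
python3 -c "
from h import *
print(env.observe()['q'])
legs((.45,-.1,.45),(.4,-.5,.42))"
```

```text
time_s: 16.32
position: [0.4015, 0.0417, 0.4507]
tool_rot: [[-0.25, 0.96, -0.13], [0.673, 0.269, 0.689], [0.696, 0.084, -0.713]]
ft_force: [0.1, 1.2, 0.3]
grip_width: -0.0
gripper_force: 0.0
[-32.26647638   8.11180122  69.84397819  40.64814394 128.04027426
 -31.60403498]
4 x [-0.675  0.052 -0.646]
11 x [-0.631 -0.359 -0.563]
```

```bash

python3 -m jog '[{"linear":[-0.65,0.05,-0.63],"roll":0},{"linear":[-0.65,0.05,-0.63],"roll":0},{"linear":[-0.65,0.05,-0.63],"roll":0},{"linear":[-0.65,0.05,-0.63],"roll":0},{"linear":[-0.63,-0.35,-0.56],"roll":0},{"linear":[-0.63,-0.35,-0.56],"roll":0},{"linear":[-0.63,-0.35,-0.56],"roll":0},{"linear":[-0.63,-0.35,-0.56],"roll":0},{"linear":[-0.63,-0.35,-0.56],"roll":0},{"linear":[-0.63,-0.35,-0.56],"roll":0},{"linear":[-0.63,-0.35,-0.56],"roll":0},{"linear":[-0.63,-0.35,-0.56],"roll":0}]'
python3 -c "
from h import *
print(env.observe()['q'])"
```

```text
time_s: 17.32
position: [0.4143, -0.3846, 0.4284]
tool_rot: [[-0.25, 0.959, -0.131], [0.674, 0.269, 0.688], [0.696, 0.083, -0.714]]
ft_force: [0.7, 0.4, 0.2]
grip_width: 0.0001
gripper_force: 0.0
[-60.83482519  40.84147439  20.84350993  35.22798804 157.48643248
 -50.39181545]
```

```bash

python3 -m jog '[{"linear":[-0.7,0.25,-0.65],"roll":0},{"linear":[-0.7,0.25,-0.65],"roll":0},{"linear":[-0.7,0.25,-0.65],"roll":0},{"linear":[-0.7,0.25,-0.65],"roll":0}]'
python3 -c "
from h import *
print(env.observe()['q'])"
```

```text
time_s: 17.65
position: [0.4361, -0.4438, 0.3699]
tool_rot: [[-0.251, 0.963, -0.1], [0.685, 0.25, 0.684], [0.684, 0.103, -0.722]]
ft_force: [-0.5, -0.2, 0.9]
grip_width: 0.0003
gripper_force: 0.0
[-62.0601768   49.1333381   12.77043186  35.11410203 156.18010757
 -51.39605926]
```

```bash

python3 -m jog '[{"linear":[-0.75,-0.15,-0.6],"roll":0},{"linear":[-0.75,-0.15,-0.6],"roll":0},{"linear":[-0.75,-0.15,-0.6],"roll":0},{"linear":[-0.75,-0.15,-0.6],"roll":0},{"linear":[-0.75,-0.15,-0.6],"roll":0}]'
python3 -c "
from h import *
print(env.observe()['q'])"
```

```text
time_s: 18.07
position: [0.3872, -0.5297, 0.2922]
tool_rot: [[-0.254, 0.965, -0.061], [0.709, 0.229, 0.667], [0.658, 0.126, -0.743]]
ft_force: [-0.5, -0.3, 0.4]
grip_width: 0.0002
gripper_force: 0.0
[-68.47758499  54.44935158  12.74223279  23.34212881 151.6867391
 -67.82224509]
```

```bash

python3 -m jog '[{"linear":[0,0,-0.3],"roll":1},{"linear":[0,0,-0.3],"roll":1},{"linear":[0,0,0],"roll":0.17},{"linear":[0,0,0],"roll":0}]'
cat >> h.py <<'E'
def info():
    s=env.observe(); R=s['tool_rot']; p=s['position']
    a=R[:,2]; n=R[:,0]; al=np.array([a[:2]@A,a[:2]@B,a[2]]); nl=np.array([n[:2]@A,n[:2]@B,n[2]])
    print('t',s['time_s'],'tip cab mm',(tocab(p)*1e3).round(1),'corner',((tocab(p)+.011*nl)*1e3).round(1),'a',al.round(3),'n',nl.round(3))
    f=s['ft_force']; print('F cab',np.round([f[:2]@A,f[:2]@B,f[2]],1),'tau',s['wrist_torque'].round(2),'q',s['q'].round(1))
E
python3 - <<'E'
from h import *
info()
R=env.observe()['tool_rot']; n=R[:,0];a=R[:,2]
P=cab(-.079,0,.0665)-.011*n
print(R.round(3),'P',P)
legs(P-.12*a+[0,0,.06],P-.075*a)
E
```

```text
time_s: 18.4
position: [0.3803, -0.5292, 0.3032]
tool_rot: [[-0.07, 0.996, -0.056], [0.743, 0.089, 0.664], [0.666, 0.005, -0.746]]
ft_force: [-0.1, 0.4, -0.0]
grip_width: 0.0001
gripper_force: 0.0
t 18.4 tip cab mm [-563.8  284.3  291.2] corner [-555.6  283.7  298.5] a [ 0.664 -0.052 -0.746] n [ 0.744 -0.05   0.666]
F cab [ 0.4  0.  -0. ] tau [-0.29 -0.05  0.02] q [-69.   53.6  12.7  23.5 152.3 -57.1]
[[-0.07   0.996 -0.056]
 [ 0.743  0.089  0.664]
 [ 0.666  0.005 -0.746]] P [ 0.58366675 -0.01314291  0.07117484]
13 x [0.489 0.477 0.653]
3 x [-0.333 -0.002  0.748]
```

```bash

python3 -m jog '[{"linear":[0.49,0.48,0.65],"roll":0},{"linear":[0.49,0.48,0.65],"roll":0},{"linear":[0.49,0.48,0.65],"roll":0},{"linear":[0.49,0.48,0.65],"roll":0},{"linear":[0.49,0.48,0.65],"roll":0},{"linear":[0.49,0.48,0.65],"roll":0},{"linear":[0.49,0.48,0.65],"roll":0},{"linear":[0.49,0.48,0.65],"roll":0},{"linear":[0.49,0.48,0.65],"roll":0},{"linear":[0.49,0.48,0.65],"roll":0},{"linear":[0.3,0.48,0.5],"roll":0},{"linear":[0,0,0],"roll":0}]'
python3 - <<'E'
from h import *
info()
R=env.observe()['tool_rot']; n=R[:,0];a=R[:,2]
P=cab(-.079,0,.0665)-.011*n
legs(P-.12*a+[0,0,.04],P-.075*a)
E
```

```text
time_s: 19.4
position: [0.562, -0.1647, 0.233]
tool_rot: [[-0.074, 0.995, -0.061], [0.74, 0.096, 0.666], [0.668, 0.005, -0.744]]
ft_force: [-0.3, 0.6, 0.3]
grip_width: -0.0003
gripper_force: 0.0
t 19.4 tip cab mm [-233.3   46.3  221. ] corner [-225.2   45.8  228.3] a [ 0.667 -0.047 -0.744] n [ 0.742 -0.046  0.668]
F cab [0.6 0.2 0.3] tau [-0.29 -0.08 -0.06] q [-40.3  36.5  59.3  30.7 113.6 -40.9]
3 x [0.243 0.296 0.585]
3 x [-0.223 -0.002  0.623]
```

```bash

python3 -m jog '[{"linear":[0.1,0.3,0.25],"roll":0},{"linear":[0.1,0.3,0.45],"roll":0},{"linear":[0.1,0.3,0.45],"roll":0},{"linear":[0,0,0.6],"roll":0},{"linear":[0,0,0.6],"roll":0},{"linear":[0,0,0],"roll":0},{"linear":[0,0,0],"roll":0}]'
python3 - <<'E'
from h import *
info()
R=env.observe()['tool_rot']; n=R[:,0];a=R[:,2]
P=cab(-.079,0,.0665)-.011*n
legs(P-.06*a,P-.02*a)
im=cv2.cvtColor(optics.get_image('side'),cv2.COLOR_RGB2BGR)
cv2.imwrite('pics/side2c.png',cv2.resize(im[110:260,220:400],None,fx=4,fy=4,interpolation=cv2.INTER_CUBIC))
E
```

```text
time_s: 19.98
position: [0.5903, -0.0955, 0.1716]
tool_rot: [[-0.068, 0.996, -0.057], [0.741, 0.089, 0.665], [0.668, 0.003, -0.744]]
ft_force: [0.9, -0.2, 0.2]
grip_width: -0.0002
gripper_force: 0.0
t 19.9833 tip cab mm [-169.6    7.3  159.6] corner [-161.4    6.7  166.9] a [ 0.666 -0.05  -0.744] n [ 0.743 -0.052  0.668]
F cab [-0.3 -0.9  0.2] tau [-0.33 -0.03 -0.08] q [-34.   38.7  65.5  32.2 103.  -39.6]
2 x [-0.069  0.006  0.874]
2 x [ 0.  -0.   0.5]
```

View pics/side2c.png

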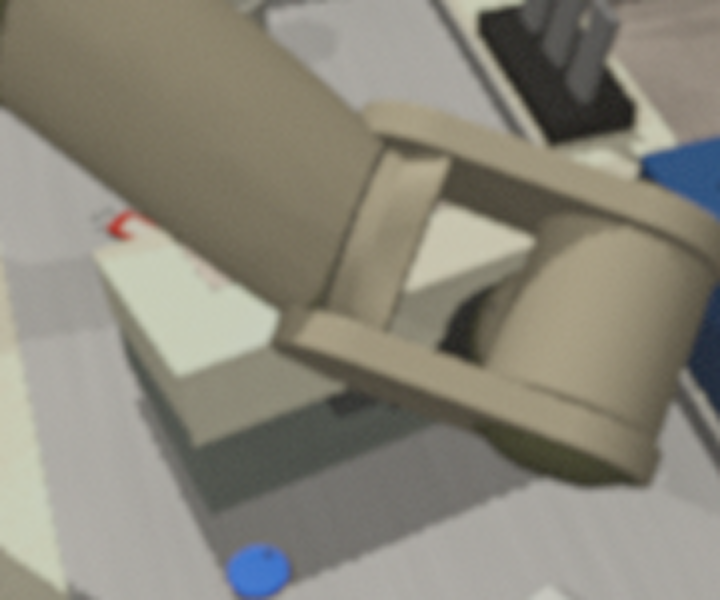

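The arm hides the plate, but the flap edge and tag are unchanged. I'll continue by feel.

```bash

python3 -m jog '[{"linear":[-0.07,0.006,0.6],"roll":0},{"linear":[-0.07,0.006,0.6],"roll":0},{"linear":[0,0,0.5],"roll":0},{"linear":[0,0,0.4],"roll":0},{"linear":[0,0,0],"roll":0},{"linear":[0,0,0],"roll":0}]'
python3 - <<'E'
from h import *
info()
R=env.observe()['tool_rot']; n=R[:,0];a=R[:,2]
P=cab(-.079,0,.0665)-.011*n
legs(P)
E
```

```text
time_s: 20.53
position: [0.5868, -0.045, 0.1064]
tool_rot: [[-0.069, 0.996, -0.055], [0.742, 0.088, 0.664], [0.667, 0.005, -0.745]]
ft_force: [-0.0, -0.7, -0.6]
grip_width: -0.0
gripper_force: 0.0
t 20.5333 tip cab mm [-119.1    2.5   94.4] corner [-110.9    2.   101.7] a [ 0.665 -0.052 -0.745] n [ 0.744 -0.052  0.667]
F cab [-0.6  0.2 -0.6] tau [-0.3  -0.04 -0.  ] q [-30.4  40.8  73.6  33.1  92.4 -42.2]
2 x [ 0.005 -0.007  0.594]
```

```bash

python3 -m jog '[{"linear":[0,0,0.25],"roll":0},{"linear":[0,0,0.25],"roll":0},{"linear":[0,0,0.2],"roll":0},{"linear":[0,0,0],"roll":0}]'
python3 -m jog '[{"linear":[0,0,0.12],"roll":0},{"linear":[0,0,0.1],"roll":0},{"linear":[0,0,0],"roll":0},{"linear":[0,0,0],"roll":0}]'
python3 -c "
from h import *
info()"
```

```text
time_s: 20.87
position: [0.5842, -0.0245, 0.0835]
tool_rot: [[-0.067, 0.996, -0.058], [0.741, 0.088, 0.665], [0.668, 0.002, -0.744]]
ft_force: [0.7, -0.3, -3.0]
grip_width: 0.0001
gripper_force: 1.1
time_s: 21.2
position: [0.5841, -0.0194, 0.0779]
tool_rot: [[-0.068, 0.996, -0.057], [0.742, 0.088, 0.665], [0.667, 0.003, -0.745]]
ft_force: [-0.3, -0.8, -2.3]
grip_width: -0.0002
gripper_force: 1.2
t 21.2 tip cab mm [-93.5   1.1  65.9] corner [-85.3   0.6  73.3] a [ 0.665 -0.051 -0.745] n [ 0.743 -0.052  0.667]
F cab [-0.7  0.5 -2.3] tau [-0.66 -0.1  -0.06] q [-28.4  42.   76.8  33.9  87.8 -43.1]
```

```bash

python3 -m jog '[{"linear":[-0.05,0,0],"roll":0},{"linear":[0,0,0.05],"roll":0},{"linear":[0,0,0],"roll":0},{"linear":[0,0,0],"roll":0}]'
python3 -c "
from h import *
info()"
python3 -m jog '[{"linear":[0,0,0.05],"roll":0},{"linear":[0,0,0],"roll":0},{"linear":[0,0,0],"roll":0}]'
python3 -c "
from h import *
info()"
```

```text
time_s: 21.53
position: [0.5841, -0.0195, 0.0754]
tool_rot: [[-0.068, 0.996, -0.057], [0.742, 0.088, 0.665], [0.667, 0.003, -0.745]]
ft_force: [-0.8, 0.0, -0.4]
grip_width: -0.0003
gripper_force: 0.0
t 21.5333 tip cab mm [-93.5   1.2  63.4] corner [-85.4   0.6  70.7] a [ 0.666 -0.051 -0.745] n [ 0.743 -0.052  0.667]
F cab [ 0.2  0.8 -0.4] tau [-0.3  -0.   -0.01] q [-28.5  42.2  76.9  33.9  87.6 -43.3]
time_s: 21.78
position: [0.584, -0.0182, 0.0738]
tool_rot: [[-0.068, 0.996, -0.057], [0.742, 0.088, 0.665], [0.667, 0.003, -0.745]]
ft_force: [-0.0, 0.1, -0.7]
grip_width: 0.0004
gripper_force: 0.0
t 21.7833 tip cab mm [-92.2   1.1  61.8] corner [-84.    0.5  69.1] a [ 0.665 -0.051 -0.745] n [ 0.743 -0.052  0.667]
F cab [ 0.1  0.  -0.7] tau [-0.35 -0.06  0.01] q [-28.3  42.3  77.1  34.   87.3 -43.4]
```

```bash

for i in 1; do python3 -m jog '[{"linear":[0,0,0.05],"roll":0},{"linear":[0,0,0],"roll":0},{"linear":[0,0,0],"roll":0}]'; python3 -c "
from h import *
info()"; done
python3 -m jog '[{"linear":[0,0,0.05],"roll":0},{"linear":[0,0,0],"roll":0},{"linear":[0,0,0],"roll":0}]' >/dev/null; python3 -c "
from h import *
info()"
```

```text
time_s: 22.03
position: [0.5839, -0.0169, 0.0722]
tool_rot: [[-0.068, 0.996, -0.057], [0.742, 0.088, 0.665], [0.667, 0.003, -0.745]]
ft_force: [0.4, 0.3, -0.2]
grip_width: -0.0003
gripper_force: 0.0
t 22.0333 tip cab mm [-90.9   1.   60.2] corner [-82.7   0.4  67.6] a [ 0.665 -0.051 -0.745] n [ 0.743 -0.052  0.667]
F cab [ 0.2 -0.4 -0.2] tau [-0.31 -0.02  0.03] q [-28.2  42.4  77.2  34.   87.1 -43.4]
t 22.2833 tip cab mm [-89.6   0.9  58.7] corner [-81.4   0.3  66.1] a [ 0.665 -0.051 -0.745] n [ 0.743 -0.052  0.667]
F cab [-0.1  0.6  0.4] tau [-0.35 -0.07  0.01] q [-28.1  42.5  77.4  34.1  86.8 -43.5]
```

```bash

python3 -m jog '[{"linear":[0,0,0.05],"roll":0},{"linear":[0,0,0],"roll":0},{"linear":[0,0,0],"roll":0}]' >/dev/null; python3 -c "
from h import *
info()"
python3 -m jog '[{"linear":[0,0,0.05],"roll":0},{"linear":[0,0,0],"roll":0},{"linear":[0,0,0],"roll":0}]' >/dev/null; python3 -c "
from h import *
info()"
```

```text
t 22.5333 tip cab mm [-88.2   0.8  57.2] corner [-80.1   0.2  64.6] a [ 0.665 -0.051 -0.745] n [ 0.743 -0.052  0.667]
F cab [ 0.5 -0.1 -0.2] tau [-0.28 -0.04  0.04] q [-28.   42.5  77.5  34.1  86.6 -43.5]
t 22.7833 tip cab mm [-86.9   0.7  55.8] corner [-78.7   0.1  63.1] a [ 0.665 -0.051 -0.745] n [ 0.743 -0.052  0.667]
F cab [-0.3 -0.1  0.1] tau [-0.36 -0.08  0.04] q [-27.9  42.6  77.7  34.2  86.4 -43.6]
```

```bash

python3 -m jog '[{"linear":[0.024,0,0.022],"roll":0},{"linear":[0,0,0],"roll":0},{"linear":[0,0,0],"roll":0}]' >/dev/null; python3 -c "
from h import *
info()"
python3 -m jog '[{"linear":[0,0,0.05],"roll":0},{"linear":[0,0,0],"roll":0},{"linear":[0,0,0],"roll":0}]' >/dev/null; python3 -c "
from h import *
info()"
```

```text
t 23.0333 tip cab mm [-86.2   0.4  55.6] corner [-78.   -0.1  63. ] a [ 0.665 -0.052 -0.745] n [ 0.744 -0.053  0.667]
F cab [-4.2 -0.6 -2.9] tau [-0.93 -0.13  0.02] q [-27.9  42.6  77.7  34.2  86.2 -43.6]
t 23.2833 tip cab mm [-85.9  -0.   54.1] corner [-77.7  -0.6  61.4] a [ 0.663 -0.053 -0.747] n [ 0.745 -0.053  0.665]
F cab [-9.1 -0.2 -2.7] tau [-1.33 -0.22 -0.04] q [-27.8  42.7  77.8  34.2  85.9 -43.6]
```

The torque shows the resistance is at the flap's edge, not the plate: the finger thickens behind its tip. A flatter finger is needed (about 50° tilt), so I'll back out along the tool axis and go back to the stretch area for more tilt.

```bash

python3 -m jog '[{"linear":[-0.05,0,-0.1],"roll":0},{"linear":[0,0,-0.4],"roll":0},{"linear":[0,0,-0.8],"roll":0},{"linear":[0,0,-0.9],"roll":0},{"linear":[0,0,-0.9],"roll":0},{"linear":[0,0,-0.9],"roll":0}]'
python3 -c "
from h import *
info()
legs((.52,-.14,.42),(.45,-.05,.45),(.25,.45,.45),(-.15,.80,.45))"
```

```text
time_s: 23.78
position: [0.5921, -0.1188, 0.1858]
tool_rot: [[-0.068, 0.996, -0.057], [0.741, 0.089, 0.666], [0.668, 0.003, -0.744]]
ft_force: [0.4, -0.6, -0.3]
grip_width: 0.0001
gripper_force: 0.0
t 23.7833 tip cab mm [-192.8    9.2  173.8] corner [-184.6    8.6  181.2] a [ 0.666 -0.05  -0.744] n [ 0.742 -0.052  0.668]
F cab [-0.7 -0.3 -0.3] tau [-0.33 -0.03 -0.03] q [-35.6  39.1  62.2  31.9 106.3 -39.3]
7 x [ 0.52  -0.261 -0.658]
4 x [ 0.572 -0.385  0.26 ]
14 x [ 0.686 -0.276  0.615]
14 x [ 0.512 -0.656  0.457]
```

```bash

python3 -m jog '[{"linear":[0.52,-0.26,-0.66],"roll":0},{"linear":[0.52,-0.26,-0.66],"roll":0},{"linear":[0.52,-0.26,-0.66],"roll":0},{"linear":[0.52,-0.26,-0.66],"roll":0},{"linear":[0.52,-0.26,-0.66],"roll":0},{"linear":[0.52,-0.26,-0.66],"roll":0},{"linear":[0.52,-0.26,-0.66],"roll":0},{"linear":[0.57,-0.38,0.26],"roll":0},{"linear":[0.57,-0.38,0.26],"roll":0},{"linear":[0.57,-0.38,0.26],"roll":0},{"linear":[0.57,-0.38,0.26],"roll":0}]'
python3 -m jog '[{"linear":[0.68,-0.28,0.61],"roll":0},{"linear":[0.68,-0.28,0.61],"roll":0},{"linear":[0.68,-0.28,0.61],"roll":0},{"linear":[0.68,-0.28,0.61],"roll":0},{"linear":[0.68,-0.28,0.61],"roll":0},{"linear":[0.68,-0.28,0.61],"roll":0},{"linear":[0.68,-0.28,0.61],"roll":0},{"linear":[0.68,-0.28,0.61],"roll":0},{"linear":[0.68,-0.28,0.61],"roll":0},{"linear":[0.68,-0.28,0.61],"roll":0},{"linear":[0.68,-0.28,0.61],"roll":0},{"linear":[0.68,-0.28,0.61],"roll":0}]'
python3 -c "
from h import *
info()
legs((-.15,.80,.45))"
```

```text
time_s: 24.7
position: [0.4502, -0.0482, 0.4489]
tool_rot: [[-0.068, 0.996, -0.057], [0.741, 0.089, 0.665], [0.668, 0.003, -0.744]]
ft_force: [1.2, 0.1, 0.0]
grip_width: 0.0
gripper_force: 0.0
time_s: 25.7
position: [0.277, 0.3769, 0.4481]
tool_rot: [[-0.068, 0.996, -0.057], [0.741, 0.089, 0.666], [0.668, 0.003, -0.744]]
ft_force: [1.7, -0.5, -0.1]
grip_width: 0.0001
gripper_force: 0.0
t 25.7 tip cab mm [347.1 240.5 436.1] corner [355.3 240.  443.4] a [ 0.666 -0.051 -0.744] n [ 0.742 -0.052  0.668]
F cab [-0.8 -1.6 -0.1] tau [-0.34 -0.04 -0.04] q [15.9 -3.  80.8 41.  91.8 16. ]
16 x [ 0.537 -0.606  0.476]
```

```bash

python3 -m jog '[{"linear":[0.54,-0.61,0.48],"roll":0},{"linear":[0.54,-0.61,0.48],"roll":0},{"linear":[0.54,-0.61,0.48],"roll":0},{"linear":[0.54,-0.61,0.48],"roll":0},{"linear":[0.54,-0.61,0.48],"roll":0},{"linear":[0.54,-0.61,0.48],"roll":0},{"linear":[0.54,-0.61,0.48],"roll":0},{"linear":[0.54,-0.61,0.48],"roll":0},{"linear":[0.54,-0.61,0.48],"roll":0},{"linear":[0.54,-0.61,0.48],"roll":0},{"linear":[0.54,-0.61,0.48],"roll":0},{"linear":[0.54,-0.61,0.48],"roll":0}]'
python3 -m jog '[{"linear":[0.54,-0.61,0.48],"roll":0},{"linear":[0.54,-0.61,0.48],"roll":0},{"linear":[0.54,-0.61,0.48],"roll":0},{"linear":[0.7,-0.3,0.6],"roll":0},{"linear":[0.7,-0.3,0.6],"roll":0},{"linear":[0.7,-0.3,0.6],"roll":0},{"linear":[0.9,-0.2,0.2],"roll":0},{"linear":[0.9,-0.2,0.2],"roll":0}]'
python3 -c "
from h import *
info()"
```

```text
time_s: 26.7
position: [-0.0457, 0.6956, 0.448]
tool_rot: [[-0.068, 0.996, -0.058], [0.742, 0.089, 0.664], [0.667, 0.002, -0.745]]
ft_force: [1.1, 0.4, -0.3]
grip_width: -0.0
gripper_force: 0.0
time_s: 27.37
position: [-0.1789, 0.889, 0.4413]
tool_rot: [[-0.066, 0.996, -0.065], [0.717, 0.093, 0.691], [0.694, -0.001, -0.72]]
ft_force: [0.5, -0.5, 2.0]
grip_width: -0.0002
gripper_force: 0.0
t 27.3667 tip cab mm [925.8 608.2 429.3] corner [933.7 607.6 436.9] a [ 0.692 -0.047 -0.72 ] n [ 0.718 -0.05   0.694]
F cab [-0.6 -0.4  2. ] tau [-0.26 -0.02  0.03] q [93.6 43.6 12.9  1.3 79.6 88.6]
```

```bash

python3 -m jog '[{"linear":[0.95,-0.2,0.1],"roll":0},{"linear":[0.95,-0.2,0.1],"roll":0},{"linear":[0.95,-0.2,0.1],"roll":0},{"linear":[0.95,-0.2,0.1],"roll":0},{"linear":[0.95,-0.2,0.1],"roll":0},{"linear":[0.95,-0.2,0.1],"roll":0},{"linear":[0.95,-0.2,0.1],"roll":0}]'
python3 -c "
from h import *
info()
legs((.25,.45,.45),(.43,0,.45))
"
```

```text
time_s: 27.95
position: [-0.2063, 0.8944, 0.4959]
tool_rot: [[-0.053, 0.994, -0.093], [0.597, 0.106, 0.796], [0.801, -0.013, -0.599]]
ft_force: [-0.0, -0.7, 0.6]
grip_width: 0.0003
gripper_force: 0.0
t 27.95 tip cab mm [935.5 634.4 483.9] corner [942.1 633.9 492.7] a [ 0.8   -0.036 -0.599] n [ 0.597 -0.043  0.801]
F cab [-0.7  0.2  0.6] tau [-0.38 -0.03 -0.04] q [95.3 41.8 12.7  1.1 72.3 89.8]
17 x [-0.48   0.599 -0.542]
13 x [-0.535  0.252 -0.721]
```

```bash

python3 -m jog '[{"linear":[-0.48,0.6,-0.54],"roll":0},{"linear":[-0.48,0.6,-0.54],"roll":0},{"linear":[-0.48,0.6,-0.54],"roll":0},{"linear":[-0.48,0.6,-0.54],"roll":0},{"linear":[-0.48,0.6,-0.54],"roll":0},{"linear":[-0.48,0.6,-0.54],"roll":0},{"linear":[-0.48,0.6,-0.54],"roll":0},{"linear":[-0.48,0.6,-0.54],"roll":0},{"linear":[-0.48,0.6,-0.54],"roll":0},{"linear":[-0.48,0.6,-0.54],"roll":0},{"linear":[-0.48,0.6,-0.54],"roll":0},{"linear":[-0.48,0.6,-0.54],"roll":0}]'
python3 -m jog '[{"linear":[-0.48,0.6,-0.54],"roll":0},{"linear":[-0.48,0.6,-0.54],"roll":0},{"linear":[-0.48,0.6,-0.54],"roll":0},{"linear":[-0.48,0.6,-0.54],"roll":0},{"linear":[-0.48,0.6,-0.54],"roll":0},{"linear":[-0.53,0.25,-0.72],"roll":0},{"linear":[-0.53,0.25,-0.72],"roll":0},{"linear":[-0.53,0.25,-0.72],"roll":0},{"linear":[-0.53,0.25,-0.72],"roll":0},{"linear":[-0.53,0.25,-0.72],"roll":0},{"linear":[-0.53,0.25,-0.72],"roll":0}]'
python3 -c "
from h import *
info()
legs((.43,0,.45),(.55,-.18,.30))
"
```

```text
time_s: 28.95
position: [0.1138, 0.5835, 0.464]
tool_rot: [[-0.055, 0.994, -0.092], [0.597, 0.106, 0.795], [0.8, -0.011, -0.599]]
ft_force: [1.0, 0.2, 0.1]
grip_width: 0.0001
gripper_force: 0.0
time_s: 29.87
position: [0.3302, 0.246, 0.4519]
tool_rot: [[-0.055, 0.994, -0.09], [0.599, 0.105, 0.794], [0.799, -0.01, -0.601]]
ft_force: [1.2, -0.0, 0.8]
grip_width: 0.0003
gripper_force: 0.0
t 29.8667 tip cab mm [209.3 209.  439.9] corner [215.9 208.6 448.6] a [ 0.798 -0.039 -0.601] n [ 0.6   -0.042  0.799]
F cab [-0.2 -1.2  0.8] tau [-0.37 -0.1  -0.03] q [-12.6  -2.6  85.7  53.2 109.3  -5.3]
7 x [-0.551  0.262 -0.726]
7 x [-0.837  0.364 -0.227]
```

```bash

python3 -m jog '[{"linear":[-0.55,0.26,-0.73],"roll":0},{"linear":[-0.55,0.26,-0.73],"roll":0},{"linear":[-0.55,0.26,-0.73],"roll":0},{"linear":[-0.55,0.26,-0.73],"roll":0},{"linear":[-0.55,0.26,-0.73],"roll":0},{"linear":[-0.55,0.26,-0.73],"roll":0},{"linear":[-0.55,0.26,-0.73],"roll":0},{"linear":[-0.7,0.36,-0.5],"roll":0},{"linear":[-0.7,0.36,-0.5],"roll":0},{"linear":[-0.7,0.36,-0.5],"roll":0},{"linear":[-0.7,0.36,-0.5],"roll":0},{"linear":[0,0,0],"roll":0}]'
python3 - <<'E'
from h import *
info()
R=env.observe()['tool_rot']; n=R[:,0];a=R[:,2]
P=cab(-.079,0,.066)-.011*n
print(P); legs(P-.09*a,P-.04*a)
E
```

```text
time_s: 30.87
position: [0.5027, -0.1281, 0.404]
tool_rot: [[-0.047, 0.995, -0.091], [0.597, 0.101, 0.796], [0.801, -0.017, -0.598]]
ft_force: [-0.3, -0.1, -0.9]
grip_width: 0.0001
gripper_force: 0.0
t 30.8667 tip cab mm [-187.7   98.9  392. ] corner [-181.1   98.4  400.8] a [ 0.8   -0.038 -0.598] n [ 0.596 -0.049  0.801]
F cab [-0.   0.3 -0.9] tau [-0.41 -0.05 -0.03] q [-43.2  27.6  53.5  46.2 134.1 -26. ]
[ 0.5834202  -0.01153525  0.06918745]
8 x [-0.633  0.305  0.612]
2 x [ 0.    -0.     0.625]
```

```bash

python3 -m jog '[{"linear":[-0.63,0.3,0.61],"roll":0},{"linear":[-0.63,0.3,0.61],"roll":0},{"linear":[-0.63,0.3,0.61],"roll":0},{"linear":[-0.63,0.3,0.61],"roll":0},{"linear":[-0.63,0.3,0.61],"roll":0},{"linear":[-0.63,0.3,0.61],"roll":0},{"linear":[-0.63,0.3,0.61],"roll":0},{"linear":[-0.63,0.3,0.61],"roll":0},{"linear":[0,0,0],"roll":0},{"linear":[0,0,0],"roll":0}]'
python3 - <<'E'
from h import *
info()
R=env.observe()['tool_rot']; n=R[:,0];a=R[:,2]
P=cab(-.079,0,.066)-.011*n
legs(P-.01*a)
E
```

```text
time_s: 31.7
position: [0.5885, -0.0787, 0.1282]
tool_rot: [[-0.053, 0.994, -0.094], [0.598, 0.107, 0.794], [0.8, -0.014, -0.6]]
ft_force: [0.1, 0.1, 0.9]
grip_width: 0.0002
gripper_force: 0.0
t 31.7 tip cab mm [-152.6    6.3  116.2] corner [-146.     5.8  125. ] a [ 0.799 -0.035 -0.6  ] n [ 0.599 -0.044  0.8  ]
F cab [ 0.1 -0.1  0.9] tau [-0.36 -0.   -0.  ] q [-34.8  44.9  67.4  38.4 105.3 -43.1]
3 x [-0.057  0.025  0.66 ]
```

```bash

python3 -m jog '[{"linear":[-0.17,0.07,0.4],"roll":0},{"linear":[0,0,0.6],"roll":0},{"linear":[0,0,0.5],"roll":0},{"linear":[0,0,0.3],"roll":0},{"linear":[0,0,0],"roll":0},{"linear":[0,0,0],"roll":0}]'
python3 -c "
from h import *
info()"
```

```text
time_s: 32.2
position: [0.5856, -0.0263, 0.0813]
tool_rot: [[-0.056, 0.994, -0.091], [0.6, 0.106, 0.793], [0.798, -0.01, -0.602]]
ft_force: [0.0, -0.2, -0.0]
grip_width: -0.0004
gripper_force: 0.0
t 32.2 tip cab mm [-100.5    0.7   69.3] corner [-93.8   0.3  78.1] a [ 0.797 -0.038 -0.602] n [ 0.601 -0.041  0.798]
F cab [-0.2  0.  -0. ] tau [-0.38 -0.05  0.  ] q [-31.1  46.3  73.7  39.5  96.9 -45.6]
```

```bash

python3 -m jog '[{"linear":[0,0,0.15],"roll":0},{"linear":[0,0,0.15],"roll":0},{"linear":[0,0,0],"roll":0},{"linear":[0,0,0],"roll":0}]' >/dev/null; python3 -c "
from h import *
info()"
python3 -m jog '[{"linear":[0,0,0.07],"roll":0},{"linear":[0,0,0],"roll":0},{"linear":[0,0,0],"roll":0}]' >/dev/null; python3 -c "
from h import *
info()"
python3 -m jog '[{"linear":[0,0,0.05],"roll":0},{"linear":[0,0,0],"roll":0},{"linear":[0,0,0],"roll":0}]' >/dev/null; python3 -c "
from h import *
info()"
```

```text
t 32.5333 tip cab mm [-90.3   0.7  60.4] corner [-83.7   0.2  69.2] a [ 0.798 -0.036 -0.601] n [ 0.6   -0.043  0.799]
F cab [-0.3  1.   0.1] tau [-0.37 -0.02  0.01] q [-30.4  46.7  74.9  39.9  95.5 -46. ]
t 32.7833 tip cab mm [-88.    0.5  58.7] corner [-81.4   0.1  67.4] a [ 0.798 -0.036 -0.601] n [ 0.6   -0.043  0.799]
F cab [ 0.1  0.3 -1.1] tau [-0.33 -0.05 -0.03] q [-30.3  46.8  75.1  39.9  95.2 -46.1]
t 33.0333 tip cab mm [-86.3   0.5  57.4] corner [-79.7   0.   66.2] a [ 0.798 -0.036 -0.601] n [ 0.6   -0.043  0.799]
F cab [ 0.  -0.4 -0.5] tau [-0.36 -0.04  0.02] q [-30.1  46.8  75.3  40.   95.  -46.1]
```

```bash

for k in a; do python3 -m jog '[{"linear":[0.02,0,0.04],"roll":0},{"linear":[0,0,0],"roll":0},{"linear":[0,0,0],"roll":0}]' >/dev/null; python3 -c "
from h import *
info()"; done
python3 -m jog '[{"linear":[0.01,0,0.04],"roll":0},{"linear":[0,0,0],"roll":0},{"linear":[0,0,0],"roll":0}]' >/dev/null; python3 -c "
from h import *
info()"
```

```text
t 33.2833 tip cab mm [-84.5   0.4  57.2] corner [-77.9  -0.1  66. ] a [ 0.798 -0.036 -0.601] n [ 0.6   -0.043  0.799]
F cab [0.1 0.5 0.5] tau [-0.41 -0.08  0.04] q [-30.   46.8  75.4  40.1  94.8 -46.1]
t 33.5333 tip cab mm [-83.4   0.2  56.6] corner [-76.8  -0.3  65.4] a [ 0.798 -0.037 -0.601] n [ 0.6   -0.043  0.799]
F cab [-1.5 -0.6  0.1] tau [-0.48 -0.05 -0.  ] q [-29.9  46.8  75.5  40.1  94.6 -46.2]
```

```bash

python3 -m jog '[{"linear":[0,0,0.05],"roll":0},{"linear":[0,0,0],"roll":0},{"linear":[0,0,0],"roll":0}]' >/dev/null; python3 -c "
from h import *
info()"
python3 -m jog '[{"linear":[0,0,0.05],"roll":0},{"linear":[0,0,0],"roll":0},{"linear":[0,0,0],"roll":0}]' >/dev/null; python3 -c "
from h import *
info()"
```

```text
t 33.7833 tip cab mm [-81.8   0.1  55.4] corner [-75.2  -0.4  64.2] a [ 0.798 -0.037 -0.601] n [ 0.6   -0.043  0.799]
F cab [-4.  -0.4  3.1] tau [-0.45 -0.05 -0.01] q [-29.8  46.8  75.7  40.2  94.4 -46.2]
t 34.0333 tip cab mm [-80.2   0.   54.2] corner [-73.6  -0.4  63. ] a [ 0.798 -0.037 -0.601] n [ 0.6   -0.043  0.799]
F cab [-6.1 -0.3  3.5] tau [-0.49 -0.04 -0.02] q [-29.7  46.9  75.9  40.2  94.2 -46.3]
```

```bash

python3 -m jog '[{"linear":[0,0,0.05],"roll":0},{"linear":[0,0,0],"roll":0},{"linear":[0,0,0],"roll":0}]' >/dev/null; python3 -c "
from h import *
info()"
python3 -m jog '[{"linear":[0,0,0.04],"roll":0},{"linear":[0,0,0],"roll":0},{"linear":[0,0,0],"roll":0}]' >/dev/null; python3 -c "
from h import *
info()"
```

```text
t 34.2833 tip cab mm [-78.7  -0.1  53. ] corner [-72.1  -0.6  61.8] a [ 0.798 -0.037 -0.602] n [ 0.6   -0.043  0.799]
F cab [-6.6  0.5  2.7] tau [-0.45 -0.04 -0.02] q [-29.6  46.9  76.   40.3  93.9 -46.3]
t 34.5333 tip cab mm [-77.6  -0.2  52.1] corner [-71.   -0.7  60.9] a [ 0.798 -0.037 -0.602] n [ 0.6   -0.043  0.799]
F cab [-7.1  0.4  4. ] tau [-0.56 -0.09  0.07] q [-29.5  46.9  76.1  40.3  93.8 -46.4]
```

```bash

python3 -m jog '[{"linear":[0.018,0,0.026],"roll":0},{"linear":[0,0,0],"roll":0},{"linear":[0,0,0],"roll":0}]' >/dev/null; python3 -c "
from h import *
info()"
python3 -m jog '[{"linear":[0.04,0,-0.03],"roll":0},{"linear":[0.04,0,-0.03],"roll":0},{"linear":[0,0,0],"roll":0},{"linear":[0,0,0],"roll":0}]' >/dev/null; python3 -c "
from h import *
info()"
```

```text
t 34.7833 tip cab mm [-76.5  -0.2  52.1] corner [-69.9  -0.7  60.9] a [ 0.798 -0.037 -0.602] n [ 0.6   -0.043  0.798]
F cab [-8.5  0.5  3.6] tau [-0.5   0.05  0.09] q [-29.4  46.9  76.2  40.4  93.7 -46.4]
t 35.1167 tip cab mm [-76.8  -0.2  54.9] corner [-70.1  -0.7  63.7] a [ 0.797 -0.037 -0.603] n [ 0.602 -0.044  0.797]
F cab [-8.1 -0.4 -2.6] tau [-1.61 -0.24 -0.06] q [-29.4  46.6  76.1  40.3  93.9 -46.1]
```

```bash

python3 -m jog '[{"linear":[0.034,0,-0.018],"roll":0},{"linear":[0.034,0,-0.018],"roll":0},{"linear":[0,0,0],"roll":0}]' >/dev/null; python3 -c "
from h import *
info()"
python3 -m jog '[{"linear":[0.034,0,-0.016],"roll":0},{"linear":[0.034,0,-0.016],"roll":0},{"linear":[0,0,0],"roll":0}]' >/dev/null; python3 -c "
from h import *
info()"
```

```text
t 35.3667 tip cab mm [-76.8  -0.1  56.9] corner [-70.1  -0.6  65.7] a [ 0.796 -0.037 -0.605] n [ 0.603 -0.045  0.796]
F cab [-11.1  -0.1  -9.6] tau [-2.54 -0.48 -0.05] q [-29.4  46.4  76.1  40.2  94.  -45.9]
t 35.6167 tip cab mm [-76.6  -0.2  59.7] corner [-70.   -0.7  68.4] a [ 0.795 -0.037 -0.605] n [ 0.604 -0.046  0.796]
F cab [-11.9  -0.3 -10.6] tau [-2.78 -0.43 -0.03] q [-29.4  46.2  76.   40.2  94.1 -45.6]
```

The flap is moving past the catch at a steady force. I'll keep raising while holding the plate in.

```bash

python3 -m jog '[{"linear":[0.033,0,-0.019],"roll":0},{"linear":[0.033,0,-0.019],"roll":0},{"linear":[0,0,0],"roll":0}]' >/dev/null; python3 -c "
from h import *
info()"
python3 -m jog '[{"linear":[0.033,0,-0.02],"roll":0},{"linear":[0.033,0,-0.02],"roll":0},{"linear":[0,0,0],"roll":0}]' >/dev/null; python3 -c "
from h import *
info()"
```

```text
t 35.8667 tip cab mm [-76.4  -0.2  62.7] corner [-69.8  -0.7  71.4] a [ 0.795 -0.037 -0.605] n [ 0.604 -0.046  0.796]
F cab [-13.9   1.  -10.2] tau [-2.8  -0.43  0.07] q [-29.3  46.   76.   40.3  94.4 -45.4]
t 36.1167 tip cab mm [-76.3  -0.2  65.7] corner [-69.6  -0.7  74.5] a [ 0.795 -0.037 -0.606] n [ 0.604 -0.046  0.796]
F cab [-15.2   0.7 -11.8] tau [-2.87 -0.37  0.11] q [-29.3  45.7  75.9  40.3  94.6 -45.2]
```

```bash

python3 -m jog '[{"linear":[0.03,0,-0.024],"roll":0},{"linear":[0.03,0,-0.024],"roll":0},{"linear":[0,0,0],"roll":0}]' >/dev/null; python3 -c "
from h import *
info()"
python3 -m jog '[{"linear":[0.02,0,-0.016],"roll":0},{"linear":[0,0,0],"roll":0},{"linear":[0,0,0],"roll":0}]' >/dev/null; python3 -c "
from h import *
info()"
```

```text
t 36.3667 tip cab mm [-76.1  -0.2  68.8] corner [-69.4  -0.7  77.6] a [ 0.795 -0.037 -0.605] n [ 0.604 -0.046  0.796]
F cab [-13.2   1.1 -10.1] tau [-2.76 -0.42  0.11] q [-29.3  45.5  75.8  40.3  94.9 -45. ]
t 36.6167 tip cab mm [-76.   -0.2  69.7] corner [-69.3  -0.7  78.5] a [ 0.795 -0.037 -0.605] n [ 0.603 -0.046  0.796]
F cab [-12.3   0.7 -11.5] tau [-2.76 -0.41  0.06] q [-29.3  45.4  75.8  40.3  95.  -44.9]
```

```bash

python3 -m jog '[{"linear":[0.03,0,-0.026],"roll":0},{"linear":[0,0,0],"roll":0},{"linear":[0,0,0],"roll":0}]' >/dev/null; python3 -c "
from h import *
info()"
python3 -m jog '[{"linear":[-0.035,0,0.01],"roll":0},{"linear":[-0.04,0,0.02],"roll":0},{"linear":[0,0,0],"roll":0}]' >/dev/null; python3 -c "
from h import *
info()"
```

```text
t 36.8667 tip cab mm [-76.   -0.3  71.4] corner [-69.3  -0.8  80.1] a [ 0.795 -0.037 -0.605] n [ 0.603 -0.046  0.796]
F cab [-11.4  -0.4  -9.6] tau [-2.72 -0.39 -0.01] q [-29.3  45.3  75.7  40.4  95.1 -44.8]
t 37.1167 tip cab mm [-76.   -0.4  70.2] corner [-69.4  -0.9  79. ] a [ 0.798 -0.037 -0.602] n [ 0.6   -0.044  0.798]
F cab [-8.5  0.8  2. ] tau [-0.89 -0.03  0.1 ] q [-29.4  45.4  75.7  40.5  95.1 -45. ]
```

```bash

python3 -m jog '[{"linear":[-0.055,0,0.036],"roll":0},{"linear":[-0.055,0,0.036],"roll":0},{"linear":[-0.055,0,0.036],"roll":0},{"linear":[0,0,0],"roll":0}]' >/dev/null; python3 -c "
from h import *
info()"
python3 -m jog '[{"linear":[-0.05,0,-0.07],"roll":0},{"linear":[-0.05,0,-0.08],"roll":0},{"linear":[-0.05,0,-0.1],"roll":0},{"linear":[0,0,0],"roll":0}]' >/dev/null; python3 -c "
from h import *
info()"
```

```text
t 37.45 tip cab mm [-76.4  -0.4  62.6] corner [-69.8  -0.9  71.4] a [ 0.798 -0.038 -0.602] n [ 0.6   -0.043  0.799]
F cab [-8.1  0.   4.1] tau [-0.62 -0.09 -0.05] q [-29.4  46.1  75.9  40.5  94.5 -45.6]
t 37.7833 tip cab mm [-87.4   0.6  63.7] corner [-80.8   0.1  72.5] a [ 0.799 -0.036 -0.601] n [ 0.599 -0.044  0.799]
F cab [-0.2 -0.3  0.3] tau [-0.35 -0.06 -0.  ] q [-30.2  46.3  75.   40.   95.6 -45.7]
```

```bash

python3 -m jog '[{"linear":[0,0,-0.3],"roll":0},{"linear":[0,0,-0.26],"roll":0},{"linear":[0,0,0],"roll":0}]' >/dev/null
python3 - <<'E'
from h import *
info()
im=cv2.cvtColor(optics.get_image('side'),cv2.COLOR_RGB2BGR)
cv2.imwrite('pics/side3c.png',cv2.resize(im[110:260,220:400],None,fx=4,fy=4,interpolation=cv2.INTER_CUBIC))
for th in (.24,.28,.32):
    for (px,pz) in ((-.188,-.040),(-.188,.018)):
        x=px*np.cos(th)+pz*np.sin(th);z=-px*np.sin(th)+pz*np.cos(th)
        print(th,pz,[((proj('side',cab(.09+x,y,.09+z))-[220,110])*4).round(0) for y in(-.156,.156)])
E
```

```text
t 38.0333 tip cab mm [-107.     0.8   78.7] corner [-100.4    0.3   87.5] a [ 0.797 -0.039 -0.602] n [ 0.601 -0.042  0.798]
F cab [-0.2  0.2  0.4] tau [-0.38 -0.07  0.04] q [-31.6  45.8  72.8  39.4  98.2 -45. ]
0.24 -0.04 [array([593., 288.]), array([194., 441.])]
0.24 0.018 [array([590., 219.]), array([176., 370.])]
0.28 -0.04 [array([594., 280.]), array([192., 433.])]
0.28 0.018 [array([589., 209.]), array([173., 359.])]
0.32 -0.04 [array([594., 272.]), array([191., 425.])]
0.32 0.018 [array([587., 199.]), array([170., 349.])]
```

View pics/side3c.png

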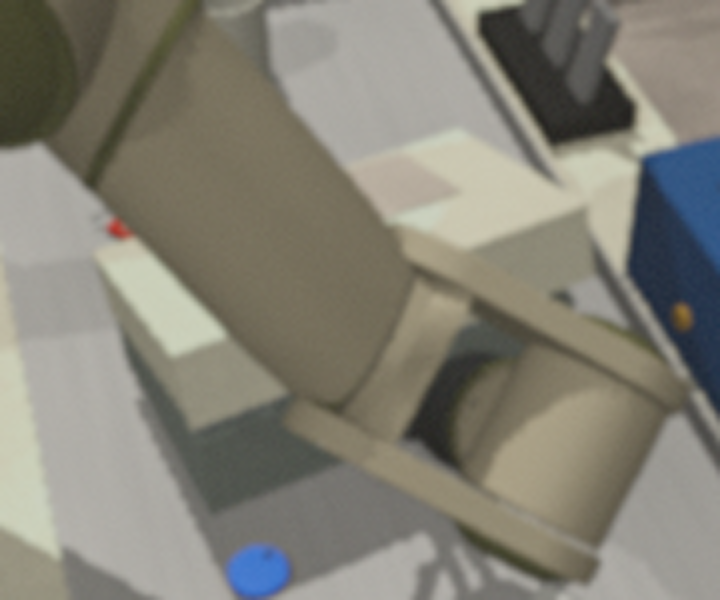

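The flap corners now sit at (172,356)/(190,430), which is about 0.31 and past the catch, and the tag is undisturbed. Next I'll lift from under the front edge, just in front of the nose.

```bash

python3 -m jog '[{"linear":[0.14,0,-0.07],"roll":0},{"linear":[0.14,0,-0.07],"roll":0},{"linear":[0,0,0],"roll":0},{"linear":[0,0,0],"roll":0}]' >/dev/null; python3 -c "
from h import *
info()"
python3 -m jog '[{"linear":[0.05,0,-0.035],"roll":0},{"linear":[0.05,0,-0.035],"roll":0},{"linear":[0,0,0],"roll":0},{"linear":[0,0,0],"roll":0}]' >/dev/null; python3 -c "
from h import *
info()"
python3 -m jog '[{"linear":[0.05,0,-0.035],"roll":0},{"linear":[0.05,0,-0.035],"roll":0},{"linear":[0,0,0],"roll":0},{"linear":[0,0,0],"roll":0}]' >/dev/null; python3 -c "
from h import *
info()"
```

```text
t 38.4167 tip cab mm [-102.5    0.9   90.1] corner [-95.9   0.4  98.9] a [ 0.798 -0.036 -0.601] n [ 0.6   -0.043  0.799]
F cab [-0.1  0.   0.2] tau [-0.38 -0.09 -0.01] q [-31.3  44.8  72.8  39.7  99.  -44.1]
t 38.75 tip cab mm [-102.7    0.9   94.5] corner [-96.1   0.4 103.3] a [ 0.798 -0.036 -0.601] n [ 0.6   -0.043  0.799]
F cab [-0.4  0.5 -0.5] tau [-0.4  -0.12  0.04] q [-31.3  44.5  72.6  39.7  99.4 -43.7]
t 39.0833 tip cab mm [-102.6    0.9   99.2] corner [-96.    0.4 107.9] a [ 0.798 -0.036 -0.601] n [ 0.6   -0.044  0.799]
F cab [-1.8  0.2 -5.2] tau [-1.25 -0.13 -0.  ] q [-31.3  44.2  72.4  39.8  99.8 -43.4]
```

```bash
python3 - <<'E'
from h import *
R=env.observe()['tool_rot']; p=env.observe()['position']
n=R[:,0];a=R[:,2]
def E(th,inn=0):
    px,pz=-.188+inn,-.040
    return np.array([.09+px*np.cos(th)+pz*np.sin(th), .09-px*np.sin(th)+pz*np.cos(th)])
prev=p
for i,th in enumerate(np.r_[.40:1.641:.062]):
    c=max((E(th),E(th,.010)),key=lambda e:-(e@[.6,.8]))
    T=cab(c[0],0,c[1])+.010*a-.011*n
    d=R.T@(T-prev)/.04; prev=T; print(round(th,3),d.round(2),T.round(3))
E
```

```text
0.4 [ 0.33  0.01 -0.08] [ 0.586 -0.023  0.124]
0.462 [ 0.27 -0.01 -0.12] [ 0.585 -0.021  0.135]
0.524 [ 0.28 -0.01 -0.11] [ 0.585 -0.017  0.147]
0.586 [ 0.28 -0.01 -0.09] [ 0.584 -0.013  0.158]
0.648 [ 0.29 -0.02  0.18] [ 0.582 -0.001  0.163]
0.71 [ 0.28 -0.01 -0.05] [0.581 0.004 0.173]
0.772 [ 0.28 -0.01 -0.04] [0.58  0.01  0.183]
0.834 [ 0.28 -0.01 -0.02] [0.579 0.016 0.192]
0.896 [ 0.28 -0.01 -0.  ] [0.578 0.023 0.201]
0.958 [ 0.28 -0.01  0.02] [0.577 0.03  0.21 ]
1.02 [ 0.28 -0.01  0.03] [0.576 0.038 0.218]
1.082 [ 0.28 -0.01  0.05] [0.575 0.046 0.226]
1.144 [ 0.27 -0.01  0.07] [0.573 0.055 0.233]
1.206 [ 0.27 -0.01  0.09] [0.572 0.064 0.239]
1.268 [ 0.26 -0.02  0.1 ] [0.57  0.073 0.245]
1.33 [ 0.26 -0.02  0.12] [0.568 0.083 0.251]
1.392 [ 0.25 -0.02  0.13] [0.567 0.093 0.255]
1.454 [ 0.24 -0.02  0.15] [0.565 0.103 0.259]
1.516 [ 0.23 -0.02  0.16] [0.563 0.114 0.263]
1.578 [ 0.22 -0.02  0.18] [0.562 0.125 0.265]
1.64 [ 0.21 -0.02  0.19] [0.56  0.136 0.268]
```

```bash

python3 -m jog '[{"linear":[0.15,0,-0.04],"roll":0},{"linear":[0.18,0,-0.04],"roll":0},{"linear":[0.27,-0.01,-0.11],"roll":0},{"linear":[0.28,-0.01,-0.08],"roll":0},{"linear":[0.28,-0.01,-0.04],"roll":0}]'; python3 -c "
from h import *
info()"
python3 -m jog '[{"linear":[0.29,-0.02,0.08],"roll":0},{"linear":[0.28,-0.01,-0.05],"roll":0},{"linear":[0.28,-0.01,-0.04],"roll":0},{"linear":[0.28,-0.01,-0.02],"roll":0},{"linear":[0.28,-0.01,0],"roll":0}]'; python3 -c "
from h import *
info()"
```

```text
time_s: 39.5
position: [0.5838, -0.0123, 0.1566]
tool_rot: [[-0.054, 0.995, -0.09], [0.601, 0.104, 0.792], [0.797, -0.011, -0.603]]
ft_force: [0.5, -9.7, -3.5]
grip_width: -0.0002
gripper_force: 4.4
t 39.5 tip cab mm [-86.4   0.3 144.6] corner [-79.7  -0.2 153.4] a [ 0.797 -0.039 -0.603] n [ 0.602 -0.044  0.797]
F cab [-9.7  1.1 -3.5] tau [-1.73 -0.2   0.08] q [-30.1  40.3  71.8  40.9 102.3 -39.6]
time_s: 39.92
position: [0.5778, 0.0222, 0.2025]
tool_rot: [[-0.053, 0.994, -0.092], [0.599, 0.106, 0.794], [0.799, -0.013, -0.601]]
ft_force: [0.3, -3.6, -4.6]
grip_width: -0.0004
gripper_force: 3.2
t 39.9167 tip cab mm [-51.4   0.6 190.5] corner [-44.8   0.2 199.3] a [ 0.798 -0.036 -0.601] n [ 0.6   -0.044  0.799]
F cab [-3.6  0.3 -4.6] tau [-1.49 -0.09  0.15] q [-27.6  36.1  72.1  42.9 103.9 -35. ]
```

Contact is good and the path is on track, so I'll continue to the stop.

```bash

python3 -m jog '[{"linear":[0.28,-0.01,0.02],"roll":0},{"linear":[0.28,-0.01,0.03],"roll":0},{"linear":[0.28,-0.01,0.05],"roll":0},{"linear":[0.27,-0.01,0.07],"roll":0},{"linear":[0.27,-0.01,0.09],"roll":0},{"linear":[0.26,-0.02,0.1],"roll":0}]'; python3 -c "
from h import *
info()"
python3 -m jog '[{"linear":[0.26,-0.02,0.12],"roll":0},{"linear":[0.25,-0.02,0.13],"roll":0},{"linear":[0.24,-0.02,0.15],"roll":0},{"linear":[0.23,-0.02,0.16],"roll":0},{"linear":[0.22,-0.02,0.18],"roll":0}]'; python3 -c "
from h import *
info()"
```

```text
time_s: 40.42
position: [0.5698, 0.0736, 0.2461]
tool_rot: [[-0.053, 0.994, -0.094], [0.599, 0.107, 0.794], [0.799, -0.014, -0.601]]
ft_force: [-2.6, -1.9, -7.5]
grip_width: -0.0002
gripper_force: 3.6
t 40.4167 tip cab mm [  0.7   0.3 234.1] corner [ 7.300e+00 -2.000e-01  2.429e+02] a [ 0.799 -0.035 -0.601] n [ 0.599 -0.044  0.799]
F cab [-1.4  2.9 -7.5] tau [-1.6  -0.05  0.38] q [-23.6  31.7  72.6  45.4 104.  -29.4]
time_s: 40.83
position: [0.5609, 0.1253, 0.2656]
tool_rot: [[-0.052, 0.994, -0.093], [0.6, 0.106, 0.793], [0.799, -0.014, -0.602]]
ft_force: [1.2, -0.2, -16.7]
grip_width: -0.0005
gripper_force: 7.2
t 40.8333 tip cab mm [ 53.1   0.8 253.6] corner [ 59.7   0.3 262.4] a [ 0.798 -0.036 -0.602] n [ 0.6   -0.045  0.799]
F cab [ -0.4  -1.1 -16.7] tau [-2.81 -0.46 -0.14] q [-19.2  28.9  74.1  47.2 101.7 -25.4]
```

```bash

python3 -m jog '[{"linear":[0.02,-0.01,0.14],"roll":0},{"linear":[0.07,-0.01,0.12],"roll":0},{"linear":[0.08,-0.01,0.1],"roll":0},{"linear":[0,0,0],"roll":0}]' >/dev/null; python3 -c "
from h import *
info()"
```

```text
t 41.1667 tip cab mm [ 67.    0.8 251. ] corner [ 73.7   0.3 259.7] a [ 0.797 -0.038 -0.603] n [ 0.601 -0.043  0.798]
F cab [-7.8  0.2 -6. ] tau [-1.92 -0.28 -0.05] q [-18.   28.6  75.1  47.6 100.2 -25.2]
```

```bash

python3 -m jog '[{"linear":[0.06,-0.01,0.08],"roll":0},{"linear":[0,0,0],"roll":0}]' >/dev/null; python3 -c "
from h import *
info()"
python3 -m jog '[{"linear":[0.06,-0.01,0.08],"roll":0},{"linear":[0,0,0],"roll":0}]' >/dev/null; python3 -c "
from h import *
info()"
```

```text
t 41.3333 tip cab mm [ 69.    0.6 249.9] corner [7.570e+01 1.000e-01 2.586e+02] a [ 0.795 -0.04  -0.605] n [ 0.604 -0.046  0.796]
F cab [-18.9   0.9  -9.9] tau [-3.36 -0.43  0.  ] q [-17.7  28.6  75.3  47.5  99.8 -25. ]
t 41.5 tip cab mm [ 71.1   0.5 248.6] corner [ 7.780e+01 -1.000e-01  2.573e+02] a [ 0.793 -0.041 -0.608] n [ 0.607 -0.048  0.794]
F cab [-30.4   0.2 -14.8] tau [-4.92 -0.61 -0.13] q [-17.5  28.5  75.5  47.4  99.4 -24.9]
```

It's firmly at the stop. I'll back away and look.

```bash

python3 -m jog '[{"linear":[-0.2,0,-0.15],"roll":0},{"linear":[-0.2,0,-0.3],"roll":0},{"linear":[0,0,-0.8],"roll":0},{"linear":[0,0,-0.95],"roll":0},{"linear":[0,0,-0.95],"roll":0},{"linear":[0,0,-0.95],"roll":0},{"linear":[0,0,-0.95],"roll":0},{"linear":[0.3,-0.6,-0.7],"roll":0},{"linear":[0.3,-0.6,-0.7],"roll":0},{"linear":[0.3,-0.6,-0.7],"roll":0},{"linear":[0.3,-0.6,-0.7],"roll":0},{"linear":[0,0,0],"roll":0}]'
python3 - <<'E'
from h import *
info()
im=cv2.cvtColor(optics.get_image('side'),cv2.COLOR_RGB2BGR);cv2.imwrite('pics/side4.png',im)
t=cv2.cvtColor(optics.get_image('top'),cv2.COLOR_RGB2BGR)
for th in (1.45,1.55,1.65):
    for (px,pz) in ((-.188,-.040),(-.188,.018)):
        x=px*np.cos(th)+pz*np.sin(th);z=-px*np.sin(th)+pz*np.cos(th)
        print(th,pz,[[proj(v,cab(.09+x,y,.09+z)).round(0) for y in(-.156,.156)] for v in ('side','top')])
cv2.imwrite('pics/both4.png',np.vstack([im[60:360,120:500],t[100:300,100:480]]))
E
```

```text
time_s: 42.5
position: [0.4855, -0.0948, 0.4838]
tool_rot: [[-0.06, 0.994, -0.087], [0.603, 0.105, 0.791], [0.795, -0.005, -0.606]]
ft_force: [0.7, 0.5, 1.3]
grip_width: 0.0
gripper_force: 0.0
t 42.5 tip cab mm [-152.   110.5  471.8] corner [-145.3  110.1  480.5] a [ 0.794 -0.042 -0.606] n [ 0.605 -0.038  0.795]
F cab [ 0.4 -0.8  1.3] tau [-0.41 -0.03 -0.07] q [-41.9  23.2  47.9  54.3 139.2 -14.7]
1.45 -0.04 [[array([349., 108.]), array([242., 140.])], [array([265., 148.]), array([286., 277.])]]
1.45 0.018 [[array([339.,  96.]), array([234., 126.])], [array([241., 151.]), array([262., 281.])]]
1.55 -0.04 [[array([345., 103.]), array([239., 135.])], [array([257., 149.]), array([278., 278.])]]
1.55 0.018 [[array([335.,  93.]), array([232., 123.])], [array([233., 153.]), array([254., 283.])]]
1.65 -0.04 [[array([342.,  99.]), array([237., 130.])], [array([249., 150.]), array([270., 280.])]]
1.65 0.018 [[array([332.,  91.]), array([230., 120.])], [array([225., 154.]), array([246., 284.])]]
```

View pics/both4.png

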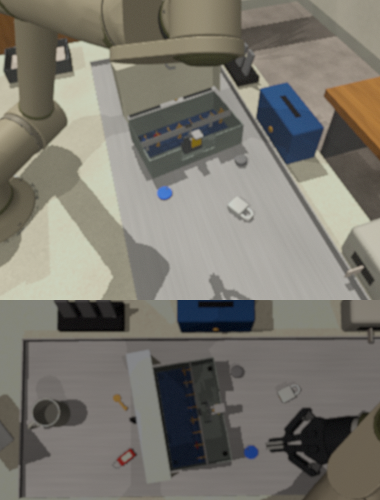

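The flap stands open against its stop with the keys visible. The bystanders are where they were, and the robot is clear. A quick numeric check of the angle before handing in.

```bash
python3 - <<'E'
from h import *
t=cv2.cvtColor(optics.get_image('top'),cv2.COLOR_RGB2BGR).astype(int).min(2)
def pt(th,px,pz,y):
    x=px*np.cos(th)+pz*np.sin(th);z=-px*np.sin(th)+pz*np.cos(th); return proj('top',cab(.09+x,y,.09+z))
for y in(-.1,0,.1):
    v=int(round(pt(1.65,-.188,0,y)[1])); row=t[v,205:300]; b=np.where(row>(row.max()*.85))[0]+205
    print(v,'bright',b.min(),b.max(),[(th,pt(th,-.188,.018,y).round(1)[0],pt(th,-.188,-.04,y).round(1)[0]) for th in(1.55,1.6,1.65)])
E
```

```text
176 bright 205 253 [(1.55, np.float64(236.6), np.float64(260.7)), (1.6, np.float64(232.7), np.float64(256.7)), (1.65, np.float64(229.0), np.float64(252.7))]
217 bright 205 259 [(1.55, np.float64(243.1), np.float64(267.4)), (1.6, np.float64(239.3), np.float64(263.4)), (1.65, np.float64(235.5), np.float64(259.4))]
259 bright 205 266 [(1.55, np.float64(249.8), np.float64(274.3)), (1.6, np.float64(245.9), np.float64(270.2)), (1.65, np.float64(242.1), np.float64(266.2))]
```

The edge matches 1.65 in all three rows, so the flap is fully open.

```bash
python3 -c "
from rig import env
print(env.close_job())"
```

```text
the job is handed in; nothing more can be done
None
```

The key cabinet is open: I turned the wing knob, lifted the flap to its safety catch, held the catch in while raising the flap past it, and swung the flap back to its stop (about 1.65 in the top view), all in roughly 43 s of the 72 s allowed, with the robot clear and the other things where they lay in the last pictures; the job is handed in, but no verdict came back.

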